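# Nudge a turned former home in the centring nest

## Task

Take the wooden push stick out of its cup and, with the stick, nudge the short wooden former along the nest plate until it sits home on all three points: against the side roller at the end of the guide rail and the stop pin, with the sprung plunger, once passed, pressing it against both. Touch the former only with the stick, never with the gripper, and keep it standing on the plate. Then put the stick back standing in its cup, let go, and leave the other things on the bench where they are.

Things in the scene. Friction and masses are not known exactly. Their poses are not given: they have to be found in the camera images.
- nest: Centring nest: flat aluminium plate 205 x 128 x 12 mm, fixed on the bench. Origin on the bench surface under the centre of the seated former (plate top 12 mm above it). In its own axes the plate covers x -148..+56 mm and y -50..+78 mm. The former is pushed home along +x. Plunger housing: dark steel block 24 mm (x) by 28 mm (y), centre x -25, y +63 mm, top 22 mm above the plate.
- seat (a point): Point on the plate's top where the centre of the former's underside lies when the former is home; axes as the nest.
- rail: Fixed straight dark steel guide rail on the plate, 130 x 12 x 20 mm high, along the nest's x from -142 to -12 mm; its face is at nest y = -34 mm, 1 mm back from the side roller. Origin at the seat point.
- side_roller: Free-turning brass roller on a fixed upright axle at the end of the guide rail, 16 mm diameter, 14 mm high, axis at nest x 0, y -41 mm; the seated former bears on it. Origin at its foot, 1 mm above the plate.
- stop_pin: Fixed steel pin, 12 mm diameter, 24 mm high, at the far end of the nest, 39 mm from the seat point in the direction 20 degrees from the nest's +x towards +y. Origin at the centre of its foot.
- plunger: Spring plunger: steel rod along the nest's y with a free-turning brass roller (12 mm diameter, 12 high, middle 9 mm over the plate) at its end. Origin at the roller's centre, at nest x -25, y +25 mm when free. Slides back (+y) up to 18 mm; spring 1.7 N plus 120 N/m. A former sliding along the rail pushes it back 13 mm and, once past, is pressed against side roller and pin (plunger then 4 mm in).
- former: The part: short turned wooden former (hollow-topped round chuck), height 60 mm, diameter 66 mm at the foot tapering to 54 mm at the top, 0.1 kg. Stands on the plate 70 to 100 mm before the seat (nest -x) and its centre 8 to 28 mm off the seat line (nest +y). Origin at the centre of its underside, z up.
- push_stick: Square wooden push stick 20 x 20 mm with a small round dark knob on top, 145 mm long, 0.06 kg, standing upright in the cup. Origin at the centre of its foot, z along the stick to the knob, x and y square to its flat faces.
- cup: Round dark steel cup fixed to the bench: 56 mm high, outside 56 mm (62 mm at the foot), inside 48 mm diameter, floor 6 mm thick. Origin at the centre of its underside.
- tall_former: Bystander: taller turned former, 70 mm diameter, 85 mm high, standing on the bench. Origin at the centre of its underside.
- tin: Bystander: flat tin box 57 x 87 x 23 mm on the bench. Origin at the centre of its underside.
- short_tool: Bystander: short turning tool with a wooden handle, 176 mm long, 32 mm thick, lying on the bench. Origin under its middle.

How it is judged:
By the outcome, as a careful person would: the job done as asked, in the order asked, and still so for the second after the job is handed in, with the robot touching nothing.
It also fails if it takes over 67 s, if anything falls off the work surface, if the arm or the gripper's body presses on something with over 40 N, if the wrist force passes 120 N, or if a joint passes its speed limit or range.

## Robot

A 6-joint arm with a two-finger parallel gripper is mounted at the origin on a cart in front of the work surface, level with it; the furniture and walls round the work are solid. World frame = base frame: x ahead of the robot, y to its left, z up, the work surface at z = 0. Lengths are in m, angles in degrees, forces in N, time in s.
With the tool pointing down it reaches from about 0.375 to 0.9 m from the base axis. Payload 3.1 kg.
Tool frame: the origin (TCP) lies at the very end of the fingers, on their centre line; the grasp point (between the pads) lies 19 mm behind it; z points along the fingers, y is the direction in which the jaws open and shut (so a half turn about z gives the same grasp; the last joint's range is limited). The gripper opens to 87 mm and grips with 3 to 60 N. Pads are 19 mm wide; open, the fingers measure 117 mm over their backs; the gripper's body (75 mm by 190 mm) begins 51 mm behind the grasp point.
Start: joints at [-77.493, 30.224, 82.088, -0, 67.689, -10.227], TCP at [0.242, -0.576, 0.223] pointing down, gripper open.
Joint ranges: [-176.69, 176.69], [-43.24, 126.21], [12.49, 139.97], [-82, 262], [0, 151.66], [-163.58, 163.58]. Speed limits (degrees/s): [159.86, 159.86, 180, 180, 180, 180].

## Interface

Orientations are given as a 3x3 rotation matrix whose columns are the frame's x, y, z axes.
In Python, from rig import read_state, capture, hand_in gives the robot as it stands. The module is installed in compiled form; this text tells all that it offers.
- The arm moves only by the tool send_rows, never from a script. Its argument "moves" is one flat list of numbers, 7 for each row, row after row: the turn, a rotation vector about the world's x, y, z in degrees, then the shift along the world's x, y, z in cm, then the gripper's target within -1 to 1 (fully open at 1, half-way at 0, shut at -1). In form: [rx, ry, rz, tx, ty, tz, hand, rx, ry, rz, tx, ty, tz, hand, ...]. A call has 1 to 20 rows; each row shifts and turns the commanded pose from where the row before left it; what a row does not reach is not made up. A row lasts 1/10 s, in which the tool goes at most 50 mm and 8.59 degrees, less where a joint would pass 70% of its speed; a pose out of reach is approached as far as the arm can. A call with a gripper value outside its range is refused whole. The fingers move at their own pace and stop on an object; the grip force is fixed at half the most. Time passes only in rows, so rows that do not move let the fingers close. It gives the time, the measured TCP pose, the force and the opening at its end, in the units of the state.
- read_state(): the state, without advancing time (a new reading comes with each control period).
- capture(name): name is "scene" or "top" or "wrist"; returns a dict with "pixels" (400x640x3 uint8, red, green, blue), "vertical_fov" (degrees; the focal length in pixels is half the picture's height over the tangent of half this angle, whatever the lens; pixels are square), "cx", "cy" (the principal point, pixels), "rvec" (rotation vector, rad) and "tvec" (3), from world to camera coordinates, as OpenCV has them. Camera axes: x right, y down, z forward; pixel columns grow to the right and rows downward; lengths in m; the calibration is good to about 2 mm. The wrist camera is an equidistant fisheye: a pixel r from the principal point sees the ray r / f radians off the axis. A picture is of the moment at which its call begins. There is no depth.
- hand_in(): hands the job in, once; it reports no verdict.
The state is a dict: "time_s": time; "joint_positions": joint angles; "qvel": joint speeds; "tau": joint torques, N m; "position": TCP position; "tcp_rot": TCP orientation; "force": force on the tool from outside, world axes, zero at the start; "moment": the same for the moment, N m; "opening": opening from 0.0 (shut) to 1.0 (fully open).
Only numpy, scipy, OpenCV 4.12 (cv2) and the standard library are available. Lean on these libraries where they do the work, as an engineer would, in place of code of your own. Each camera call takes 0.05 s, during which the arm holds its last target.

## Working session

There is one attempt and no reset: what is moved stays moved. The work goes in short steps, Python scripts to look and compute and a tool call to move; the robot and the scene stay as the last step left them, time stands still between calls to the robot, and variables do not carry over. Pictures are saved under pics/ and viewed, and the job is handed in when it is done.

Besides the shell and the picture viewer there is one more tool, called after ">>>" as name(argument=value, ...), one argument or row to a line, values as JSON. send_rows: Moves the arm, as the interface text tells. Its arguments: {"type":"object","properties":{"moves":{"type":"array","items":{"type":"number"}}},"required":["moves"]}

```bash
mkdir -p pics; ls; cat > h.py <<'E'
import numpy as np, cv2, json, pickle
from rig import read_state, capture
def snap(n,tag):
    d=capture(n); pickle.dump(d,open(f'pics/{tag}.pkl','wb')); cv2.imwrite(f'pics/{tag}.png',d['pixels'][:,:,::-1]); return d
def load(tag): return pickle.load(open(f'pics/{tag}.pkl','rb'))
def crop(tag,x0,y0,x1,y1,s):
    im=load(tag)['pixels'][y0:y1,x0:x1,::-1]; cv2.imwrite(f'pics/{tag}_c{x0}_{y0}.png',cv2.resize(im,None,fx=s,fy=s,interpolation=cv2.INTER_CUBIC))
def cam(d):
    R,_=cv2.Rodrigues(np.array(d['rvec'],float)); t=np.array(d['tvec'],float).reshape(3); f=200/np.tan(np.radians(d['vertical_fov'])/2); return R,t,f
def back(d,u,v,z,fish=False):
    R,t,f=cam(d); a=np.array([u-d['cx'],v-d['cy']])/f
    if fish:
        r=np.linalg.norm(a)+1e-12; ray=np.array([*(a/r*np.sin(r)),np.cos(r)])
    else: ray=np.array([*a,1])
    w=R.T@ray; c=-R.T@t; return c+w*(z-c[2])/w[2]
def proj(d,P,fish=False):
    R,t,f=cam(d); p=R@np.asarray(P,float)+t
    if fish:
        r=np.hypot(p[0],p[1])+1e-12; th=np.arctan2(r,p[2]); return p[:2]/r*th*f+[d['cx'],d['cy']]
    return p[:2]/p[2]*f+[d['cx'],d['cy']]
E
python3 - <<'E'
from h import *
for n in ['scene','top','wrist']:
    d=snap(n,n+'0'); R,t,f=cam(d); print(n,d['vertical_fov'],-R.T@t,R[2],f)
print(read_state())
E
```

```text
pics
scene 45.56166633845538 [0.14275761 0.48528202 0.53592051] [ 0.42631858 -0.72944315 -0.53494406] 476.22708619232367
top 46.472778353102335 [ 0.46562405 -0.19373951  1.08946922] [ 0.07483539  0.01582276 -0.99707036] 465.81767907902486
wrist 65.70646984690485 [ 0.31736115 -0.54488057  0.38385038] [-0.27019414 -0.11054402 -0.95643878] 309.70691628693146
{'time_s': 0.15, 'joint_positions': array([-7.74929524e+01,  3.02682149e+01,  8.21385680e+01, -8.74923047e-04,
        6.76892512e+01, -1.02288072e+01]), 'qvel': array([-0.07139492, -0.06611515, -0.30971422,  0.03397418,  0.05428461,
       -0.00707028]), 'tau': array([ 4.22685953e-04, -4.40429664e+01, -1.76842153e+01,  6.33333321e-02,
        5.52236347e-02, -9.93675781e-05]), 'position': array([ 0.24143827, -0.57588323,  0.22178582]), 'tcp_rot': array([[ 9.22294224e-01,  3.86488322e-01, -3.76769871e-04],
       [ 3.86488402e-01, -9.22292821e-01,  1.63327598e-03],
       [ 2.83749946e-04, -1.65197819e-03, -9.99998595e-01]]), 'force': array([-0.09652931,  0.44091065,  0.21332041]), 'moment': array([-0.00223782,  0.01641889, -0.0266071 ]), 'opening': 1.0017971014254206}
```

View pics/scene0.png

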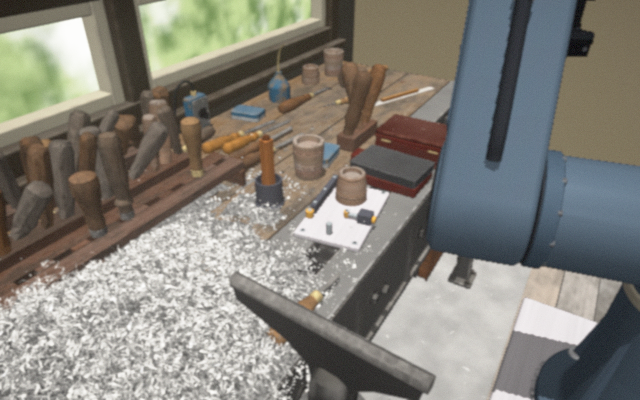

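View pics/top0.png

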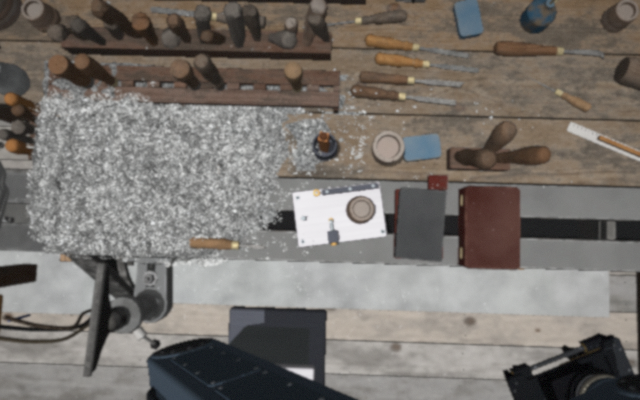

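View pics/wrist0.png

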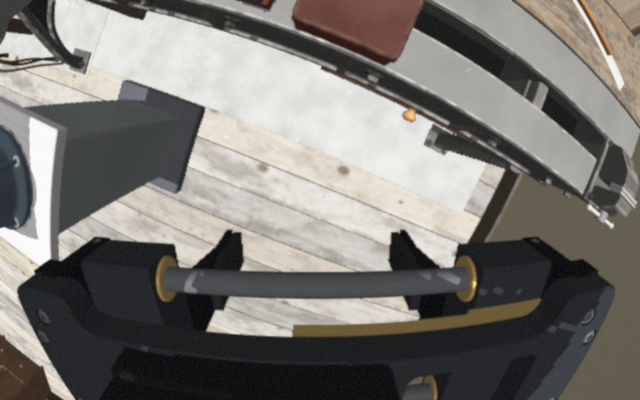

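```bash
python3 - <<'E'
from h import *
crop('top0',280,120,450,260,4.6)
crop('scene0',240,120,400,260,5)
E
```

```text
(no output)
```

View pics/top0_c280_120.png

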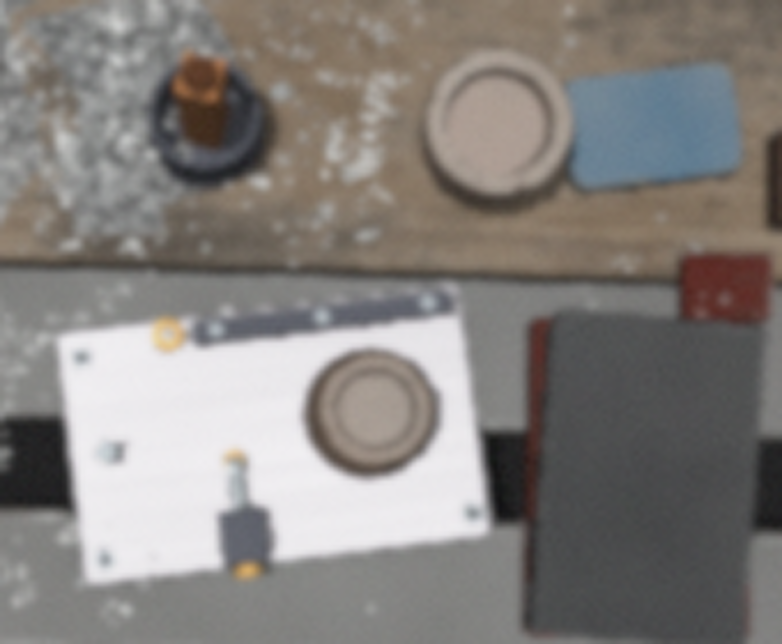

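View pics/scene0_c240_120.png

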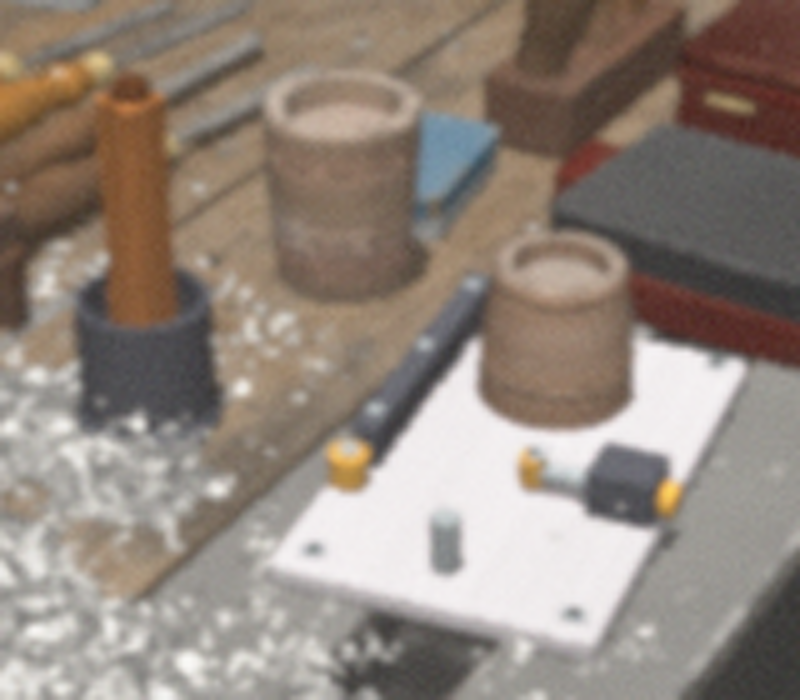

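```bash
python3 - <<'E'
from h import *
from scipy.optimize import least_squares
T=load('top0');S=load('scene0')
ct=lambda x,y:(280+x/4.6,120+y/4.6)
cs=lambda x,y:(240+x/5,120+y/5)
loc=np.array([[56,-50],[-148,-50],[-148,78],[56,78]])/1000
pt=[(60,337),(457,283),(488,533),(88,582)]
W=np.array([back(T,*ct(*p),.012)[:2] for p in pt])
ps=[(275,570),(None),(745,365),(597,645)]
for i,p in enumerate(ps):
    if p: print('scene',loc[i],back(S,*cs(*p),.012)[:2],'top',W[i])
def f(q): 
    c,s=np.cos(q[2]),np.sin(q[2]); return (loc@np.array([[c,s],[-s,c]])+q[:2]-W).ravel()
r=least_squares(f,[.4,-.1,1.5]); print(r.x,np.degrees(r.x[2]),r.fun.reshape(-1,2)*1000)
q=r.x;c,s=np.cos(q[2]),np.sin(q[2]);Rn=np.array([[c,-s],[s,c]])
def n2w(x,y): return Rn@[x,y]+q[:2]
def w2n(p): return Rn.T@(np.array(p)[:2]-q[:2])
print('roller',w2n(back(T,*ct(168,334),.027)), 'S',w2n(back(S,*cs(348,448),.027)))
print('pin',w2n(back(T,*ct(115,449),.036)),'S',w2n(back(S,*cs(445,515),.036)), .039*np.cos(.349),.039*np.sin(.349))
print('plunger',w2n(back(T,*ct(235,457),.027)))
print('former top rim T',w2n(back(T,*ct(373,408),.072)),'S',w2n(back(S,*cs(564,270),.072)))
for n in ['T','S']:
    for z in (.135,.145,.151):
        print('stick',n,z,back(T,*ct(203,72),z) if n=='T' else back(S,*cs(132,85),z))
print('cup rim T',back(T,*ct(210,124),.056),'S',back(S,*cs(145,305),.056))
print('tall T',back(T,*ct(500,123),.085),'S',back(S,*cs(343,102),.085))
print('block',back(T,*ct(530,630),.06),back(T,*ct(548,315),.06),back(T,*ct(760,325),.06))
E
```

```text
scene [ 0.056 -0.05 ] [ 0.54197189 -0.09344122] top [ 0.54684416 -0.10055559]
scene [-0.148  0.078] [ 0.45338579 -0.31491853] top [ 0.45462876 -0.31812   ]
scene [0.056 0.078] [ 0.42102876 -0.11568768] top [ 0.42432281 -0.1188252 ]
[ 0.5081762  -0.16178644  1.72485643] 98.82699348717507 [[ 2.14657392  1.77846448]
 [ 0.48743434 -0.30198353]
 [-0.81793471 -1.88277189]
 [-1.81607356  0.40629094]]
roller [-8.39942411e-05 -4.10222638e-02] S [-0.00118183 -0.0420124 ]
pin [0.03253402 0.01272292] S [0.03764777 0.01297267] 0.03664889049554333 0.013336372274560788
plunger [-0.0254967   0.02378325]
former top rim T [-0.0933732   0.00989159] S [-0.08854124  0.0136418 ]
stick T 0.135 [ 0.65921382 -0.17159712  0.135     ]
stick T 0.145 [ 0.65718558 -0.17182911  0.145     ]
stick T 0.151 [ 0.65596863 -0.1719683   0.151     ]
stick S 0.135 [ 0.67193248 -0.19291937  0.135     ]
stick S 0.145 [ 0.65873349 -0.17600326  0.145     ]
stick S 0.151 [ 0.65081409 -0.1658536   0.151     ]
cup rim T [ 0.64967393 -0.17393324  0.056     ] S [ 0.64982645 -0.16435361  0.056     ]
tall T [ 0.64866281 -0.31158699  0.085     ] S [ 0.64953912 -0.31190103  0.085     ]
block [ 0.40971392 -0.33342872  0.06      ] [ 0.56046392 -0.33935509  0.06      ] [ 0.55849117 -0.44104456  0.06      ]
```

>>> send_rows(
  moves=[0, 0, -3.5, 0, 0, 4, 1, 0, 0, -3.5, 0, 0, 4, 1, 0, 0, -3.5, 3, 3.4, 0, 1, 0, 0, -3.4, 3, 3.4, 0, 1, 0, 0, 0, 3, 3.4, 0, 1, 0, 0, 0, 3, 3.4, 0, 1, 0, 0, 0, 3, 3.4, 0, 1, 0, 0, 0, 3, 3.4, 0, 1, 0, 0, 0, 3, 3.4, 0, 1, 0, 0, 0, 3, 3.4, 0, 1, 0, 0, 0, 3, 3.4, 0, 1, 0, 0, 0, 3, 3.4, 0, 1, 0, 0, 0, 3, 3.4, 0, 1, 0, 0, 0, 0, 0, 0, 1, 0, 0, 0, 0, 0, 0, 1],
)

```text
time_s: 1.65
position: [0.5717, -0.2013, 0.302]
tcp_rot: [[0.988, 0.156, -0.001], [0.156, -0.988, -0.0], [-0.001, -0.0, -1.0]]
force: [-0.5, 0.3, -0.1]
opening: 1.003
```

```bash
python3 - <<'E'
from h import *
snap('wrist','w1');s=read_state();print(s['position'],s['tcp_rot'],s['time_s'])
E
```

```text
[ 0.5711304  -0.20231539  0.30208382] [[ 9.88011313e-01  1.54375491e-01 -1.36119562e-03]
 [ 1.54375541e-01 -9.88012241e-01 -6.91314314e-05]
 [-1.35555013e-03 -1.41832673e-04 -9.99999071e-01]] 1.7
```

View pics/w1.png

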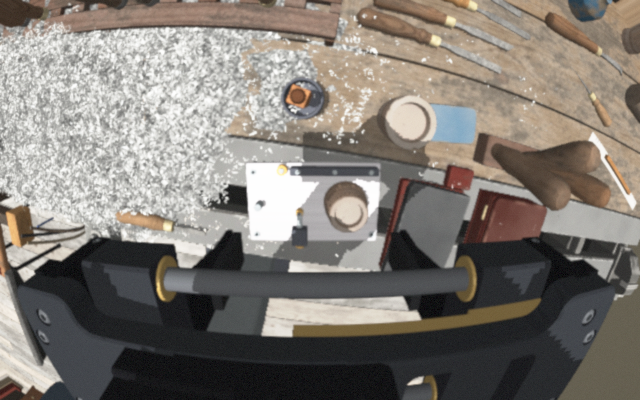

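```bash
python3 - <<'E'
from h import *
crop('w1',265,65,345,125,10)
crop('w1',235,150,395,250,5)
E
```

```text
(no output)
```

View pics/w1_c265_65.png

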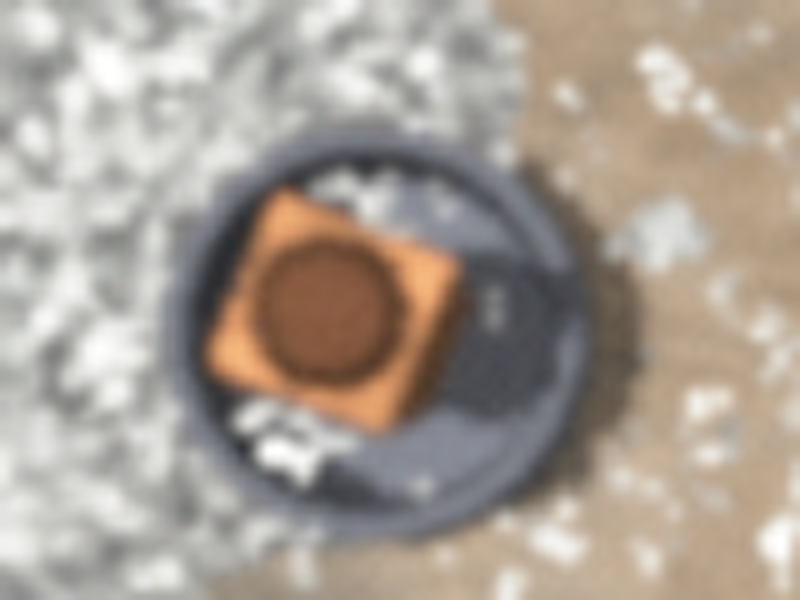

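View pics/w1_c235_150.png

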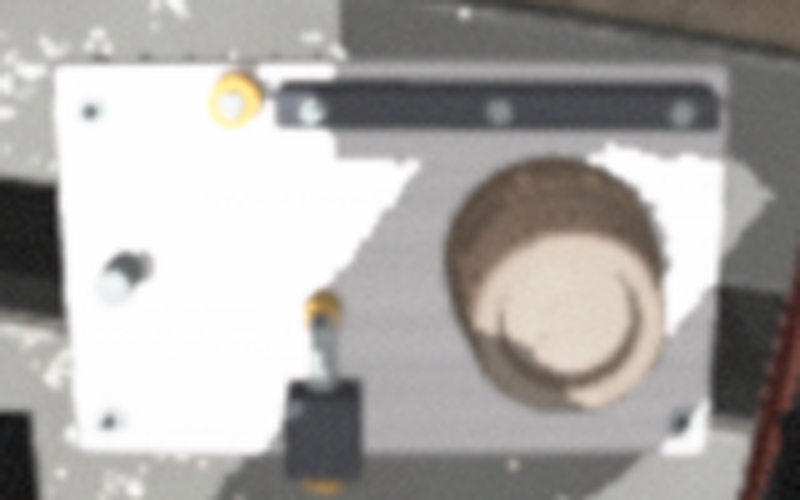

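```bash
python3 - <<'E'
from h import *
d=load('w1')
c=lambda x,y:(265+x/10,65+y/10)
c2=lambda x,y:(235+x/5,150+y/5)
P=[(283,190),(460,265),(385,432),(210,362)]
for z in (.13,.14,.15):
    W=np.array([back(d,*c(*p),z,True)[:2] for p in P]); e=np.roll(W,-1,0)-W
    print(z,W.mean(0),np.linalg.norm(e,axis=1)*1000,np.degrees(np.arctan2(e[:,1],e[:,0]))%90)
print('cup rim in', [back(d,*c(*p),.056,True)[:2] for p in [(382,330)]])
E=[(200,330),(575,330),(382,150),(382,515)]
print(np.array([back(d,*c(*p),.056,True)[:2] for p in E]))
q=np.array([.5082,-.1618,np.radians(98.83)])
cc,s=np.cos(q[2]),np.sin(q[2]);Rn=np.array([[cc,-s],[s,cc]])
w2n=lambda p:(Rn.T@(np.array(p)[:2]-q[:2])*1000).round(1)
for n,p,z in [('c(56,-50)',(55,65),.012),('(-148,-50)',(728,65),.012),('(56,78)',(78,450),.012),('(-148,78)',(705,452),.012),('roller(0,-41)',(235,100),.027),('pin(36.6,13.3)',(113,285),.036),('plunger(-25,25)',(322,305),.027),('house(-25,63)',(322,413),.034),('ftop',(566,318),.072)]:
    print(n,w2n(back(d,*c2(*p),z,True)))
E
```

```text
0.13 [ 0.65899088 -0.16889219] [20.50680251 19.68447756 20.2090572  20.09972546] [75.03333502 74.9357379  76.20570671 75.79858162]
0.14 [ 0.65881317 -0.16948543] [19.89290483 19.09519723 19.6040729  19.49801415] [75.03333502 74.9357379  76.20570671 75.79858162]
0.15 [ 0.65863547 -0.17007867] [19.27900714 18.50591691 18.99908861 18.89630284] [75.03333502 74.9357379  76.20570671 75.79858162]
cup rim in [array([ 0.65884161, -0.17099384])]
[[ 0.65550074 -0.14752837]
 [ 0.66268454 -0.19571242]
 [ 0.68235549 -0.16735409]
 [ 0.63472591 -0.17468779]]
c(56,-50) [ 56.6 -53. ]
(-148,-50) [-146.2  -53.4]
(56,78) [57.4 74.1]
(-148,78) [-147.    74.1]
roller(0,-41) [  0.2 -45. ]
pin(36.6,13.3) [37.2  8.7]
plunger(-25,25) [-24.3  17.8]
house(-25,63) [-24.1  50.1]
ftop [-92.7   5.3]
```

>>> send_rows(
  moves=[0, 0, -7.8, 2.9, 1.1, 0, 1, 0, 0, -7.8, 2.9, 1.1, 0, 1, 0, 0, -7.8, 2.8, 1, 0, 1, 0, 0, 0, 0, 0, -4, 1, 0, 0, 0, 0, 0, -4, 1, 0, 0, 0, 0, 0, -2, 1, 0, 0, 0, 0, 0, 0, 1, 0, 0, 0, 0, 0, 0, 1],
)

```text
time_s: 2.5
position: [0.6572, -0.1721, 0.2029]
tcp_rot: [[0.967, -0.253, 0.0], [-0.253, -0.967, -0.0], [0.0, 0.0, -1.0]]
force: [0.3, -0.5, 0.5]
opening: 0.995
```

```bash
python3 - <<'E'
from h import *
d=snap('wrist','w2');s=read_state();print(s['position'],s['tcp_rot'][:,1],s['time_s'])
p=s['position'];print(proj(d,[p[0],p[1],.132],True),proj(d,p,True))
snap('top','t2')
crop('w2',200,100,440,260,3.3); crop('t2',240,80,440,240,4)
E
```

```text
[ 0.65809791 -0.172093    0.20409423] [-2.53129524e-01 -9.67432236e-01  5.58726871e-04] 2.55
[316.27152376 208.6221461 ] [316.39970444 249.50944532]
```

View pics/w2_c200_100.png

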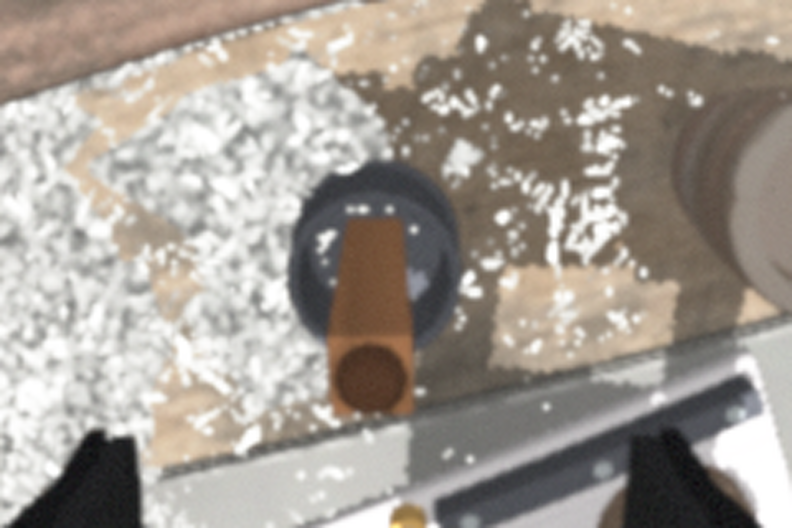

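View pics/t2_c240_80.png

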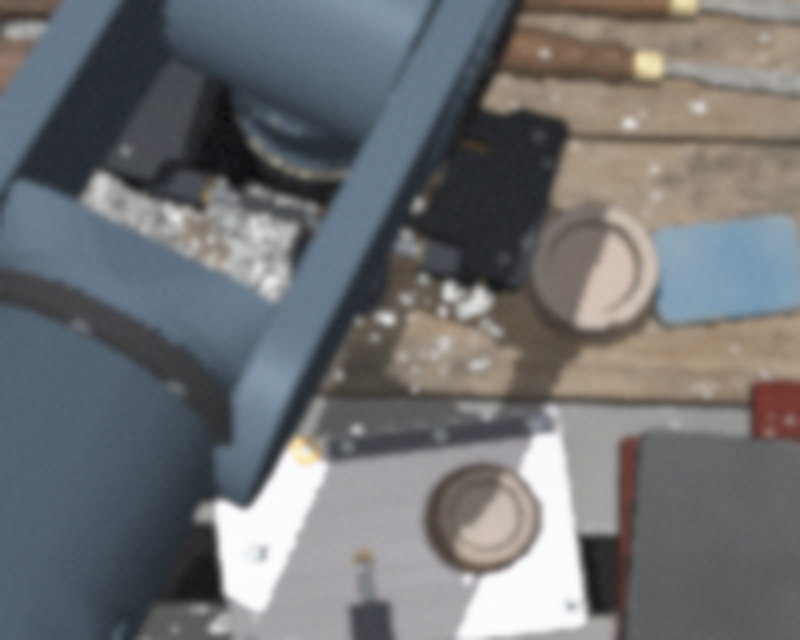

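```bash
python3 - <<'E'
from h import *
d=load('w2')
W=np.array([back(d,200+x/3.3,100+y/3.3,.131,True)[:2] for x,y in [(331,335),(412,337),(412,414),(328,412)]])
e=np.roll(W,-1,0)-W;print(W.mean(0),np.linalg.norm(e,axis=1),np.degrees(np.arctan2(e[:,1],e[:,0]))%90)
print(back(d,200+370/3.3,100+378/3.3,.151,True), back(d,200+375/3.3,100+258/3.3,.056,True))
E
```

```text
[ 0.65441199 -0.16785931] [0.01951622 0.02003414 0.02077836 0.02004793] [73.80842724 75.83001996 73.8596097  72.22092582]
[ 0.66081467 -0.16962413  0.151     ] [ 0.66509538 -0.17121706  0.056     ]
```

>>> send_rows(
  moves=[0, 0, 0, -0.1, 0.3, -3.5, 1, 0, 0, 0, 0, 0, -3.5, 1, 0, 0, 0, 0, 0, -3, 1, 0, 0, 0, 0, 0, -1.4, 1, 0, 0, 0, 0, 0, 0, 1, 0, 0, 0, 0, 0, 0, 0, 0, 0, 0, 0, 0, 0, -0.4, 0, 0, 0, 0, 0, 0, -0.8, 0, 0, 0, 0, 0, 0, -1, 0, 0, 0, 0, 0, 0, -1, 0, 0, 0, 0, 0, 0, -1, 0, 0, 0, 0, 0, 0, -1, 0, 0, 0, 0, 0, 0, -1],
)

```text
time_s: 3.9
position: [0.6565, -0.1674, 0.0885]
tcp_rot: [[0.968, -0.251, -0.0], [-0.251, -0.968, 0.0], [-0.0, -0.0, -1.0]]
force: [0.2, 0.6, 0.7]
opening: 0.357
```

```bash
python3 - <<'E'
from h import *
d=snap('wrist','w3');s=read_state();print(s['position'],s['tcp_rot'][:,1],s['time_s'],s['opening'],s['force'])
crop('w3',200,100,440,260,3.3); snap('scene','s3'); crop('s3',200,60,440,260,3.3)
E
```

```text
[ 0.65650163 -0.16736749  0.0884507 ] [-2.51459417e-01 -9.67867841e-01 -5.72601821e-05] 3.95 0.31428513511909956 [-0.24214838 -0.00396552  0.08225512]
```

View pics/w3_c200_100.png

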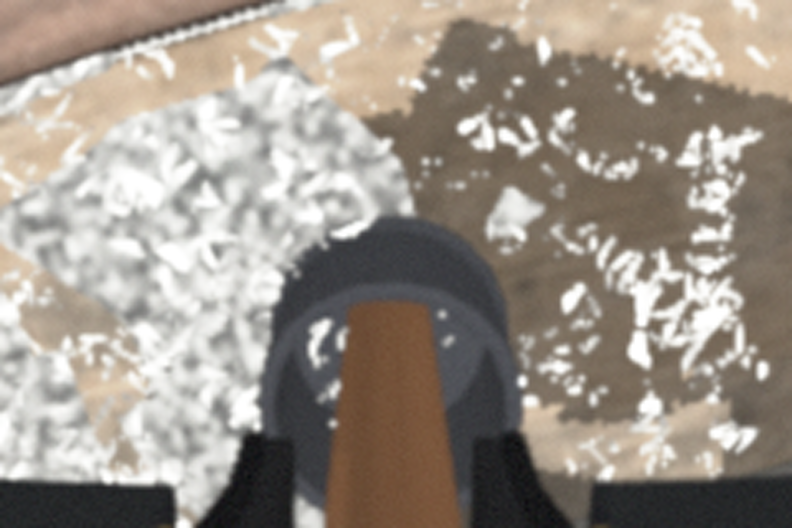

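View pics/s3_c200_60.png

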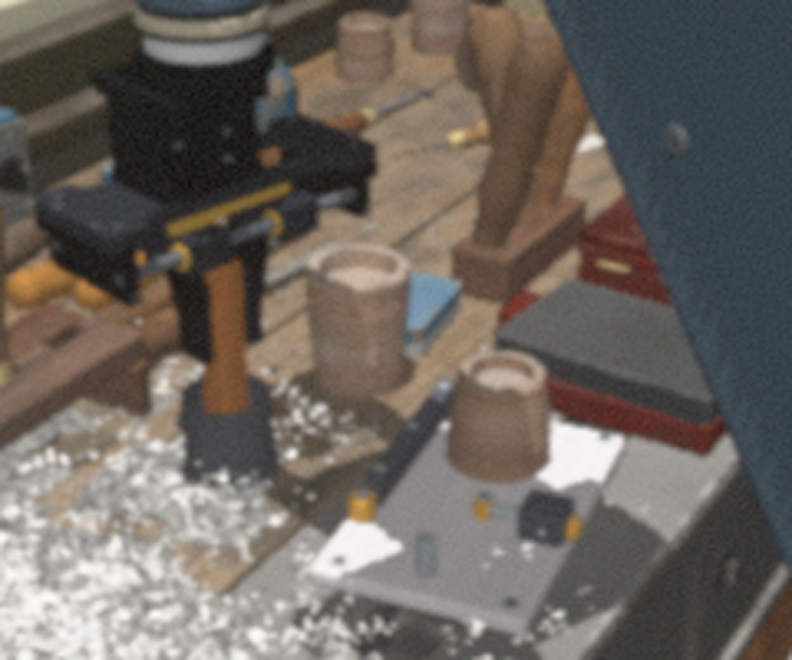

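Fingers straddle the stick well centred (fingers at x≈275 and 500, stick ≈395 in the crop), still closing. Finish closing, then lift a little.

>>> send_rows(
  moves=[0, 0, 0, 0, 0, 0, -1, 0, 0, 0, 0, 0, 0, -1, 0, 0, 0, 0, 0, 0, -1, 0, 0, 0, 0, 0, 0, -1, 0, 0, 0, 0, 0, 0, -1],
)

```text
time_s: 4.5
position: [0.6565, -0.1674, 0.0885]
tcp_rot: [[0.968, -0.251, -0.0], [-0.251, -0.968, 0.0], [-0.0, -0.0, -1.0]]
force: [-0.1, -0.0, -0.1]
opening: 0.23
```

```bash
python3 - <<'E'
from h import *
d=snap('wrist','w4');s=read_state();print(s['position'],s['time_s'],s['opening'],s['force'])
crop('w4',200,100,440,260,3.3)
E
```

```text
[ 0.6565123  -0.16737511  0.08847628] 4.55 0.22746266678871369 [ 0.27332072  0.2125178  -1.62324872]
```

View pics/w4_c200_100.png

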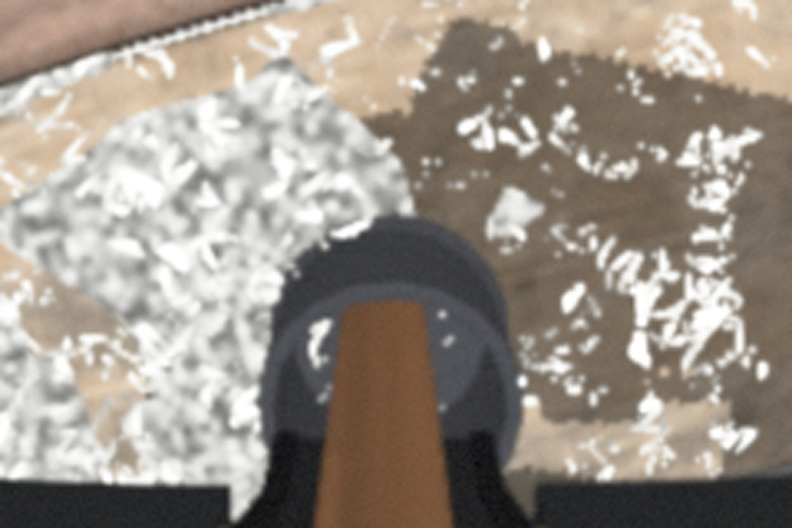

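>>> send_rows(
  moves=[0, 0, 0, 0, 0, 2, -1, 0, 0, 0, 0, 0, 4, -1, 0, 0, 0, 0, 0, 4, -1, 0, 0, 0, 0, 0, 1.2, -1, 0, 0, 4.7, -4, -1.9, 0, -1, 0, 0, 4.7, -4, -1.9, 0, -1, 0, 0, 4.7, -4, -1.9, 0, -1, 0, 0, 4.7, -4, -1.9, 0, -1, 0, 0, 4.6, -4, -1.8, 0, -1, 0, 0, 0, 0, 0, -3, -1, 0, 0, 0, 0, 0, -3, -1, 0, 0, 0, 0, 0, 0, -1, 0, 0, 0, 0, 0, 0, -1],
)

```text
time_s: 5.85
position: [0.4563, -0.2611, 0.1401]
tcp_rot: [[0.988, 0.154, -0.001], [0.154, -0.988, 0.001], [-0.001, -0.002, -1.0]]
force: [0.0, 0.0, -0.8]
opening: 0.227
```

```bash
python3 - <<'E'
from h import *
s=read_state();print(s['position'],s['tcp_rot'],s['time_s'],s['opening'],s['force'])
for n in ['wrist','top','scene']: snap(n,n[0]+'5')
E
```

```text
[ 0.45625898 -0.2610966   0.14011411] [[ 0.98813503  0.15358095 -0.00143148]
 [ 0.15358283 -0.98813491  0.00130995]
 [-0.00121331 -0.00151426 -0.99999812]] 5.85 0.22713626378241064 [ 0.00893895  0.02469502 -0.79079067]
```

View pics/w5.png

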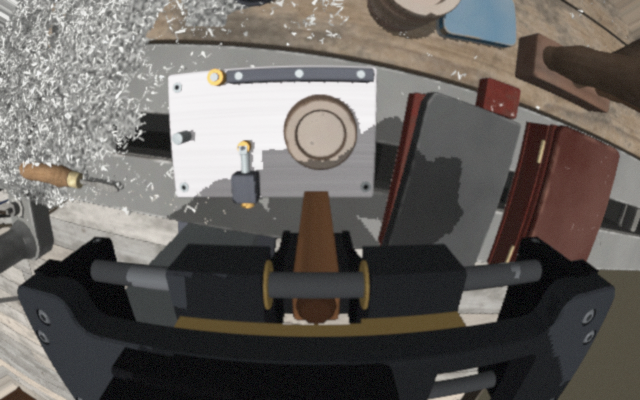

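View pics/t5.png

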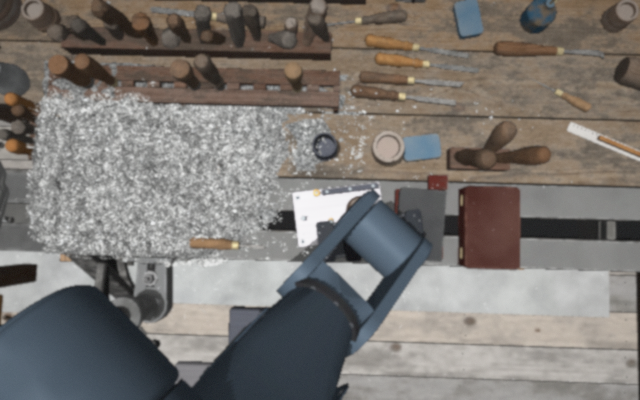

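View pics/s5.png

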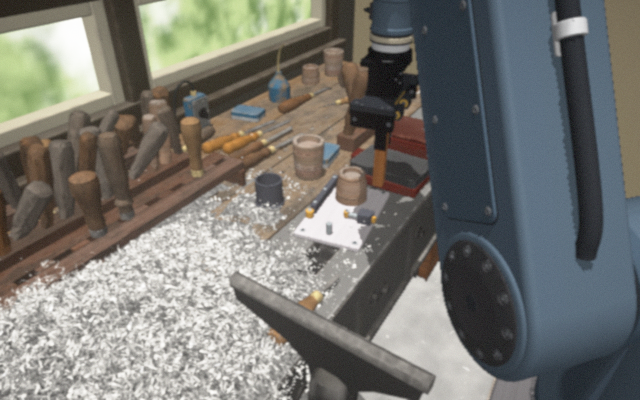

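```bash
python3 - <<'E'
from h import *
crop('w5',160,50,390,230,3.4)
crop('s5',290,140,420,260,5.5)
E
```

```text
(no output)
```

View pics/w5_c160_50.png

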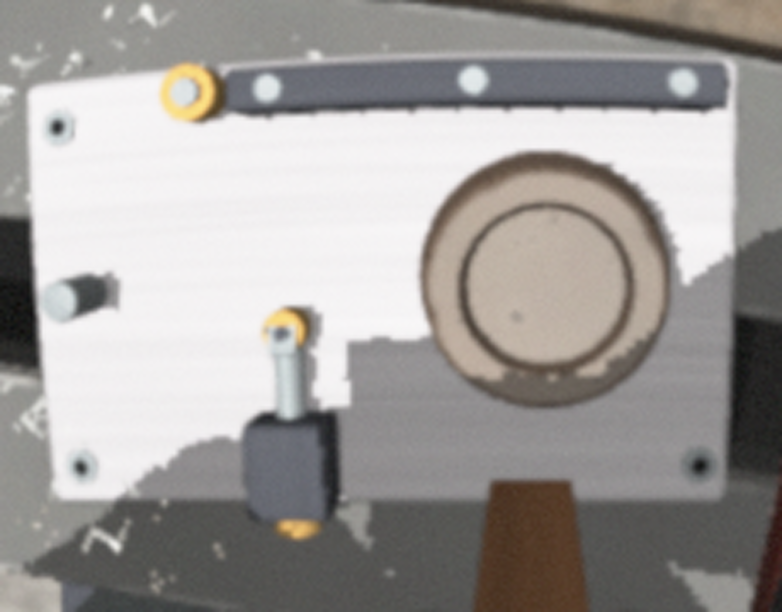

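View pics/s5_c290_140.png

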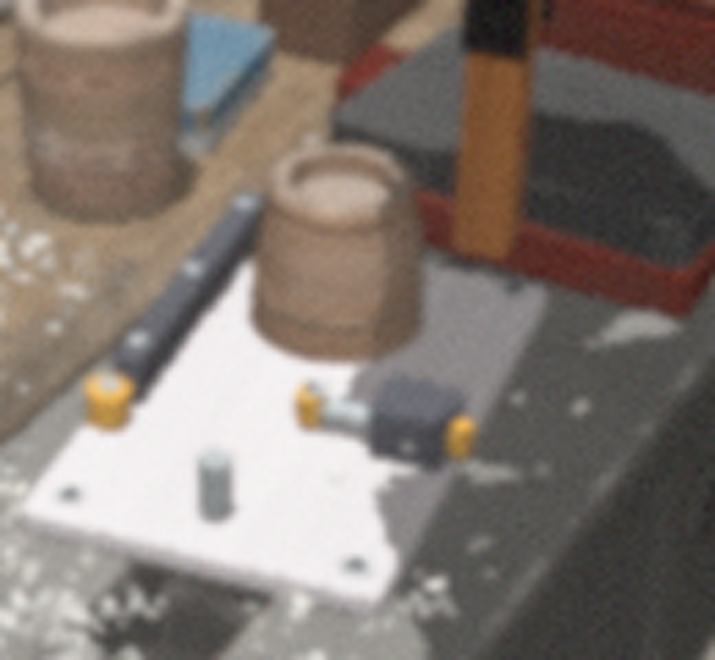

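```bash
cat > fit.py <<'E'
from h import *
from scipy.optimize import least_squares
def nestfit(d,pts,fish):
    # pts: (nx,ny,z,u,v)
    def f(q):
        c,s=np.cos(q[2]),np.sin(q[2])
        return np.concatenate([proj(d,[q[0]+c*a-s*b,q[1]+s*a+c*b,z],fish)-[u,v] for a,b,z,u,v in pts])
    r=least_squares(f,[.508,-.162,1.725]);return r.x,r.fun.reshape(-1,2)
def w2n(q,p):
    c,s=np.cos(q[2]),np.sin(q[2]);x,y=p[0]-q[0],p[1]-q[1];return np.array([c*x+s*y,-s*x+c*y])*1000
def n2w(q,a,b):
    c,s=np.cos(q[2]),np.sin(q[2]);return np.array([q[0]+c*a-s*b,q[1]+s*a+c*b])
E
python3 - <<'E'
from fit import *
d=load('w5')
L=[(.056,-.05,.012,30,92),(-.148,-.05,.012,733,58),(-.148,.078,.012,722,497),(.056,.078,.012,58,498),(0,-.041,.027,190,92),(.0366,.0133,.036,60,300),(-.025,.025,.027,285,328)]
L=[(a,b,z,160+u/3.4,50+v/3.4) for a,b,z,u,v in L]
q,r=nestfit(d,L,True);print(q,np.degrees(q[2]));print(r.round(1))
c=lambda x,y:(160+x/3.4,50+y/3.4)
for p in [(495,482),(570,482),(532,482)]: print('foot',w2n(q,back(d,*c(*p),.0576,True)),back(d,*c(*p),.0576,True))
print('former top',w2n(q,back(d,*c(547,288),.072,True)),[w2n(q,back(d,*c(*p),.072,True)) for p in [(428,285),(660,285),(545,165),(545,405)]])
s=[.4563,-.2611];print('tcp',w2n(q,s))
E
```

```text
[ 0.51130341 -0.16045185  1.72744514] 98.9753156958672
[[-1.3 -2.3]
 [ 1.6 -1.2]
 [ 1.3  1.5]
 [-0.3  1.6]
 [-1.1 -0.3]
 [-0.4  0.4]
 [-0.4  0.7]]
foot [-82.36364844  58.60536579] [ 0.46626509 -0.25094997  0.0576    ]
foot [-100.506648   58.649405] [ 0.46905206 -0.26887769  0.0576    ]
foot [-91.31406308  58.62886828] [ 0.46763822 -0.25979446  0.0576    ]
former top [-94.70869288  10.34955499] [array([-68.68814721,   9.47160665]), array([-119.48416819,    9.52265254]), array([-94.30601538, -16.61036253]), array([-94.26842489,  36.56487319])]
tcp [-90.83475466  70.03193419]
```

>>> send_rows(
  moves=[0, 0, 0, 0.05, -0.3, -2, -1, 0, 0, 0, 0, 0, -2, -1, 0, 0, 0, 0, 0, 0, -1, 0, 0, 0, 0.5, 0.08, 0, -1, 0, 0, 0, 0.4, 0.06, 0, -1, 0, 0, 0, 0.3, 0.05, 0, -1, 0, 0, 0, 0.3, 0.05, 0, -1, 0, 0, 0, 0.3, 0.05, 0, -1, 0, 0, 0, 0.3, 0.05, 0, -1, 0, 0, 0, 0.3, 0.05, 0, -1, 0, 0, 0, 0, 0, 0, -1, 0, 0, 0, 0, 0, 0, -1],
)

```text
time_s: 7.2
position: [0.4813, -0.2605, 0.1005]
tcp_rot: [[0.988, 0.154, 0.0], [0.154, -0.988, -0.0], [0.0, 0.0, -1.0]]
force: [-0.1, 0.3, -0.7]
opening: 0.228
```

```bash
python3 - <<'E'
from h import *
s=read_state();print(s['position'],s['tcp_rot'][:,1],s['time_s'],s['opening'],s['force'])
for n in ['wrist','scene']: snap(n,n[0]+'6')
crop('w6',160,50,390,250,3); crop('s6',290,140,420,260,5.5)
E
```

```text
[ 0.48129589 -0.26052081  0.10047725] [ 1.53522782e-01 -9.88145101e-01  1.22894263e-04] 7.2 0.22782939763766102 [-0.1237221   0.33713555 -0.70081682]
```

View pics/w6_c160_50.png

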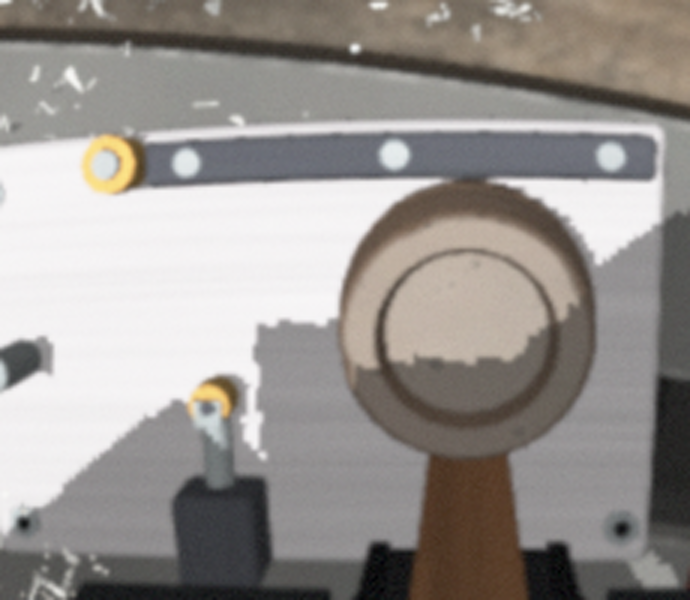

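View pics/s6_c290_140.png

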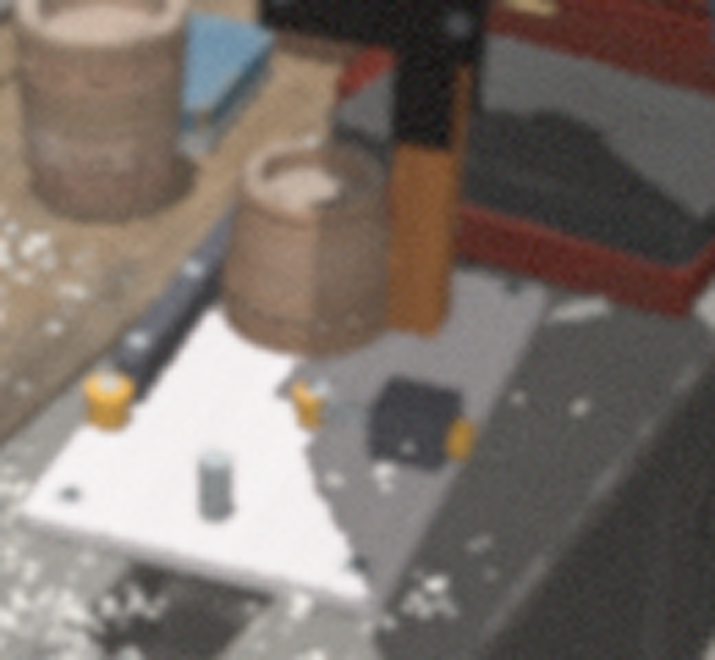

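```bash
python3 - <<'E'
from fit import *
T=load('top0');S=load('scene0')
for z in (.02,.03,.04,.05,.06,.07):
    a=back(T,280+548/4.6,120+315/4.6,z)[:2];b=back(S,240+557/5,120+205/5,z)[:2]
    a2=back(T,280+765/4.6,120+325/4.6,z)[:2];b2=back(S,240+660/5,120+125/5,z)[:2]
    print(z,a,b,a2,b2)
d=load('w6')
L=[(-.148,-.05,.012,662,122),(0,-.041,.027,110,163),(-.025,.025,.027,212,400),(-.142,-.034,.032,655,180)]
L=[(a,b,z,160+u/3,50+v/3) for a,b,z,u,v in L]
q,r=nestfit(d,L,True);print(q,np.degrees(q[2]),r.round(1))
print('ftop',[w2n(q,back(d,160+u/3,50+v/3,.072,True)) for u,v in [(345,330),(590,330),(467,212),(467,448)]], 'tcp',w2n(q,[.4813,-.2605]))
E
```

```text
0.02 [ 0.56414892 -0.34501298] [ 0.58034216 -0.38614099] [ 0.5621694  -0.45313961] [ 0.57636176 -0.48675836]
0.03 [ 0.56322767 -0.34359851] [ 0.57186053 -0.36925035] [ 0.56126666 -0.4507141 ] [ 0.56795729 -0.46791747]
0.04 [ 0.56230642 -0.34218404] [ 0.56337891 -0.35235971] [ 0.56036392 -0.4482886 ] [ 0.55955281 -0.44907657]
0.05 [ 0.56138517 -0.34076956] [ 0.55489728 -0.33546906] [ 0.55946118 -0.4458631 ] [ 0.55114834 -0.43023568]
0.06 [ 0.56046392 -0.33935509] [ 0.54641565 -0.31857842] [ 0.55855844 -0.44343759] [ 0.54274386 -0.41139478]
0.07 [ 0.55954267 -0.33794062] [ 0.53793402 -0.30168777] [ 0.5576557  -0.44101209] [ 0.53433938 -0.39255389]
[ 0.51164345 -0.16000275  1.72383479] 98.76845832337071 [[ 1.3 -0.5]
 [-1.1 -0.3]
 [-1.2  1.2]
 [ 0.9 -0.2]]
ftop [array([-69.14118748,  -2.564723  ]), array([-120.39465036,   -2.59617188]), array([-94.65370346, -27.01431955]), array([-94.67593476,  23.27987932])] tcp [-94.69706944  45.30878571]
```

>>> send_rows(
  moves=[0, 0, 0, -0.69, -0.11, 0, -1, 0, 0, 0, -0.69, -0.11, 0, -1, 0, 0, 0, 0.38, -2.42, 0, -1, 0, 0, 0, 0.38, -2.42, 0, -1, 0, 0, 0, 0, 0, 0, -1, 0, 0, 0, 1.9, 0.3, 0, -1, 0, 0, 0, 1.9, 0.3, 0, -1, 0, 0, 0, 1.9, 0.3, 0, -1, 0, 0, 0, 0, 0, 0, -1, 0, 0, 0, 0, 0, 0, -1],
)

```text
time_s: 8.3
position: [0.5307, -0.3011, 0.1002]
tcp_rot: [[0.988, 0.154, -0.002], [0.154, -0.988, 0.001], [-0.002, -0.001, -1.0]]
force: [0.1, 0.3, -1.3]
opening: 0.223
```

```bash
python3 - <<'E'
from h import *
s=read_state();print(s['position'],s['tcp_rot'][:,1],s['time_s'],s['opening'],s['force'])
for n in ['wrist','scene']: snap(n,n[0]+'7')
crop('w7',120,80,380,280,3); crop('s7',290,140,420,260,5.5)
E
```

```text
[ 0.53072216 -0.30111992  0.10018602] [ 0.15443376 -0.98800201 -0.00149597] 8.3 0.22275273435734055 [ 0.11891619  0.28689633 -1.27170381]
```

View pics/w7_c120_80.png

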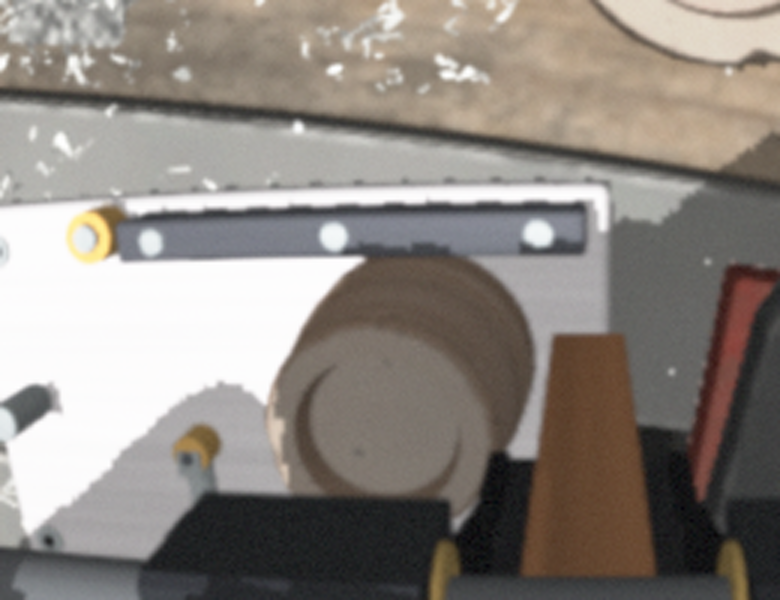

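View pics/s7_c290_140.png

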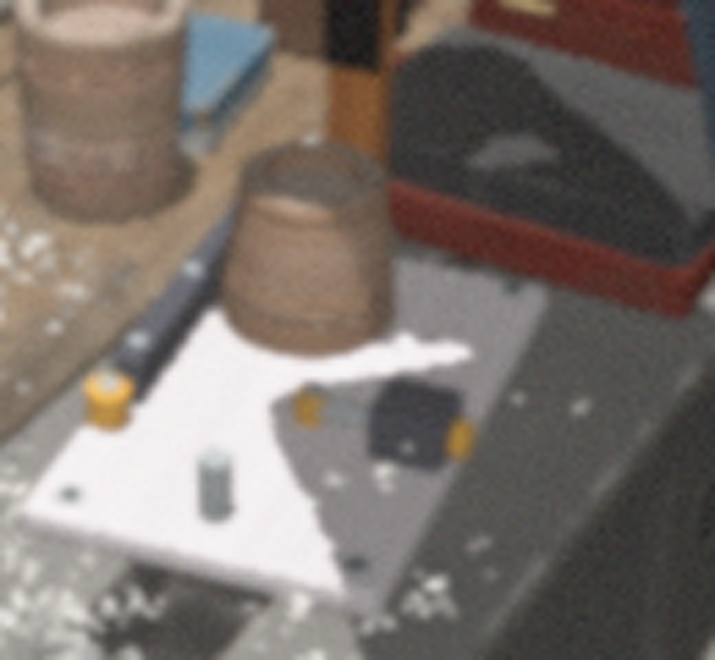

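```bash
python3 - <<'E'
from fit import *
d=load('w7')
L=[(-.148,-.05,.012,608,186),(0,-.041,.027,92,237),(-.025,.025,.027,193,448),(-.142,-.034,.032,585,252),(-.012,-.034,.032,120,260)]
L=[(a,b,z,120+u/3,80+v/3) for a,b,z,u,v in L]
q,r=nestfit(d,L,True);print(q,np.degrees(q[2]),r.round(1))
print('foot',[w2n(q,back(d,120+u/3,80+v/3,.018,True)) for u,v in [(553,337),(625,337)]], 'tcp',w2n(q,[.5307,-.3011]),w2n([.5115,-.1602,np.radians(98.87)],[.5307,-.3011]))
print('ftop',[w2n(q,back(d,120+u/3,80+v/3,.072,True)) for u,v in [(275,415),(495,415)]])
E
```

```text
[ 0.51217498 -0.16041626  1.72196437] 98.6612910996457 [[ 1.  -1.3]
 [-1.3 -0.9]
 [-0.8  1.7]
 [ 1.2  0.8]
 [-0.8  0.3]]
foot [array([-132.34809807,   -8.12667296]), array([-152.07283624,   -8.20358021])] tcp [-141.86910106    2.87222009] [-142.17544673    2.7554215 ]
ftop [array([-70.56951305,  -5.24172832]), array([-121.55402893,   -6.00241146])]
```

>>> send_rows(
  moves=[0, 0, 0, 0.2, 0.03, 0, -1, 0, 0, 0, -0.077, 0.494, 0, -1, 0, 0, 0, -0.046, 0.296, 0, -1, 0, 0, 0, -0.046, 0.296, 0, -1, 0, 0, 0, -0.077, 0.494, 0, -1, 0, 0, 0, -0.077, 0.494, 0, -1, 0, 0, 0, -0.077, 0.494, 0, -1, 0, 0, 0, -0.077, 0.494, 0, -1, 0, 0, 0, -0.077, 0.494, 0, -1, 0, 0, 0, -0.077, 0.494, 0, -1, 0, 0, 0, -0.046, 0.296, 0, -1, 0, 0, 0, 0, 0, 0, -1, 0, 0, 0, 0, 0, 0, -1],
)

```text
time_s: 9.7
position: [0.527, -0.2581, 0.1005]
tcp_rot: [[0.988, 0.154, -0.0], [0.154, -0.988, 0.0], [-0.0, -0.001, -1.0]]
force: [-0.4, -0.1, -0.7]
opening: 0.226
```

```bash
python3 - <<'E'
from fit import *
s=read_state();print(s['position'],s['tcp_rot'][:,1],s['time_s'],s['opening'],s['force'],w2n([.5115,-.1602,np.radians(98.8)],s['position']))
for n in ['wrist','scene']: snap(n,n[0]+'8')
crop('w8',120,80,380,280,3); crop('s8',290,140,420,260,5.5)
E
```

```text
[ 0.52698009 -0.25809068  0.10046829] [ 1.53623818e-01 -9.88129264e-01 -5.29622018e-04] 9.7 0.22648218740708026 [-0.3637859  -0.05770379 -0.69152326] [-99.10658532  -0.32197708]
```

View pics/w8_c120_80.png

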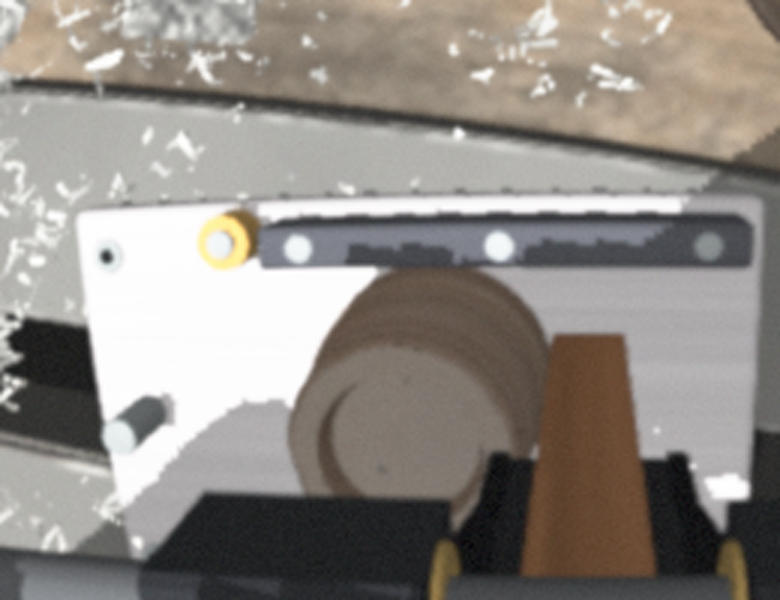

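View pics/s8_c290_140.png

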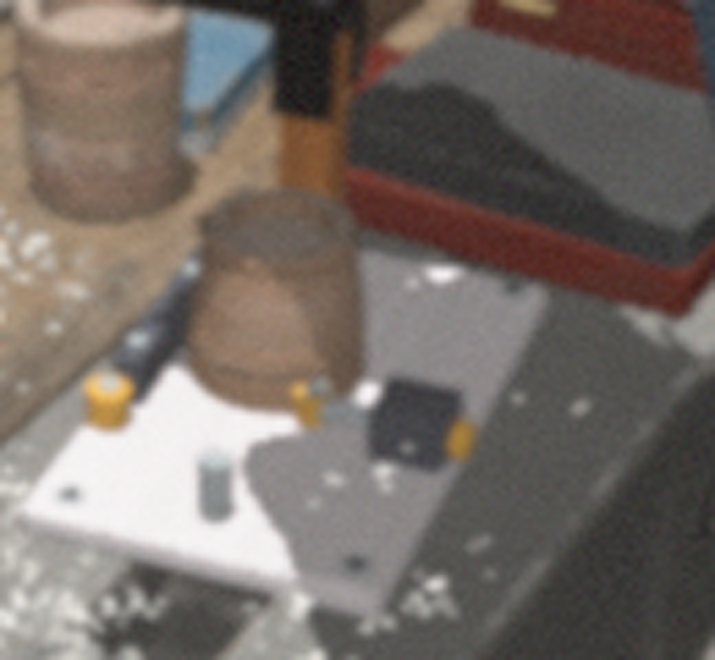

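>>> send_rows(
  moves=[0, 0, 0, -0.046, 0.296, 0, -1, 0, 0, 0, -0.046, 0.296, 0, -1, 0, 0, 0, -0.046, 0.296, 0, -1, 0, 0, 0, -0.046, 0.296, 0, -1, 0, 0, 0, -0.046, 0.296, 0, -1, 0, 0, 0, -0.046, 0.296, 0, -1, 0, 0, 0, -0.046, 0.296, 0, -1, 0, 0, 0, -0.046, 0.296, 0, -1, 0, 0, 0, -0.046, 0.296, 0, -1, 0, 0, 0, -0.046, 0.296, 0, -1],
)

```text
time_s: 10.8
position: [0.5225, -0.2284, 0.1006]
tcp_rot: [[0.988, 0.153, 0.0], [0.153, -0.988, 0.0], [0.0, -0.0, -1.0]]
force: [-1.3, -3.7, -0.6]
opening: 0.227
```

```bash
python3 - <<'E'
from fit import *
s=read_state();print(s['position'],s['tcp_rot'][:,1],s['time_s'],s['opening'],s['force'],w2n([.5115,-.1602,np.radians(98.8)],s['position']))
for n in ['wrist','scene']: snap(n,n[0]+'9')
crop('w9',120,80,380,280,3); crop('s9',290,140,420,260,5.5)
E
```

```text
[ 0.52251352 -0.2284388   0.10059965] [ 1.53497196e-01 -9.88149080e-01 -8.39619868e-05] 10.8 0.2271685782709678 [-1.26872967 -3.74627463 -0.58313492] [-69.12043573  -0.44430201]
```

View pics/w9_c120_80.png

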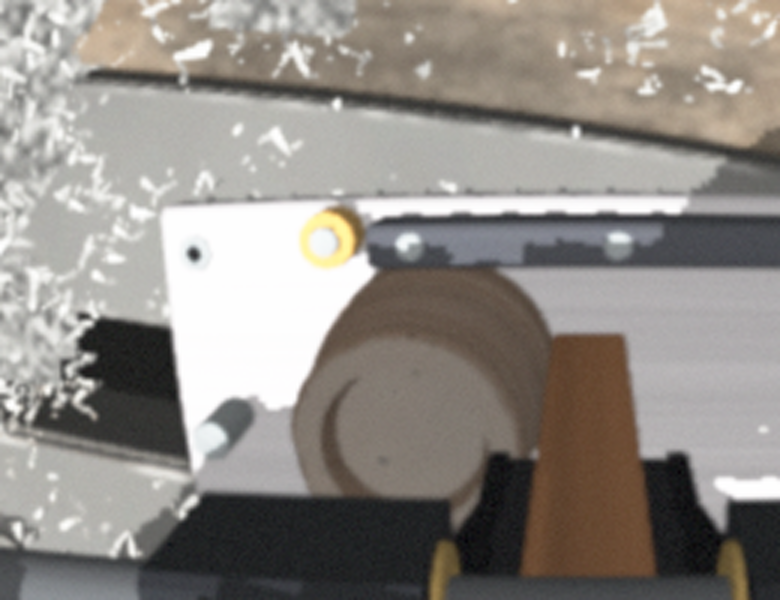

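View pics/s9_c290_140.png

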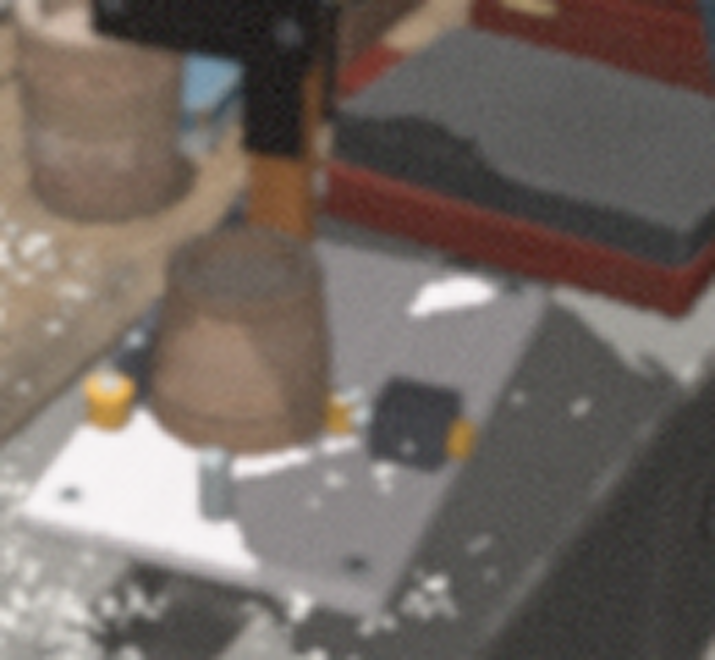

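>>> send_rows(
  moves=[0, 0, 0, -0.046, 0.296, 0, -1, 0, 0, 0, -0.046, 0.296, 0, -1, 0, 0, 0, -0.046, 0.296, 0, -1, 0, 0, 0, -0.046, 0.296, 0, -1, 0, 0, 0, -0.046, 0.296, 0, -1, 0, 0, 0, -0.031, 0.198, 0, -1, 0, 0, 0, -0.031, 0.198, 0, -1, 0, 0, 0, -0.031, 0.198, 0, -1, 0, 0, 0, 0, 0, 0, -1, 0, 0, 0, 0, 0, 0, -1],
)

```text
time_s: 11.9
position: [0.5191, -0.2076, 0.1005]
tcp_rot: [[0.988, 0.154, -0.0], [0.154, -0.988, 0.001], [-0.0, -0.001, -1.0]]
force: [0.0, 0.6, -0.5]
opening: 0.226
```

```bash
python3 - <<'E'
from fit import *
s=read_state();print(s['position'],s['tcp_rot'][:,1],s['time_s'],s['opening'],s['force'],w2n([.5115,-.1602,np.radians(98.8)],s['position']))
for n in ['wrist','scene']: snap(n,n[0]+'10')
crop('w10',120,80,380,280,3); crop('s10',290,140,420,260,5.5)
E
```

```text
[ 0.51909223 -0.20760603  0.1004632 ] [ 1.53541270e-01 -9.88141975e-01 -7.17701534e-04] 11.9 0.22610407307899286 [ 0.03068125  0.62157939 -0.53203469] [-48.00949195  -0.2504071 ]
```

View pics/w10_c120_80.png

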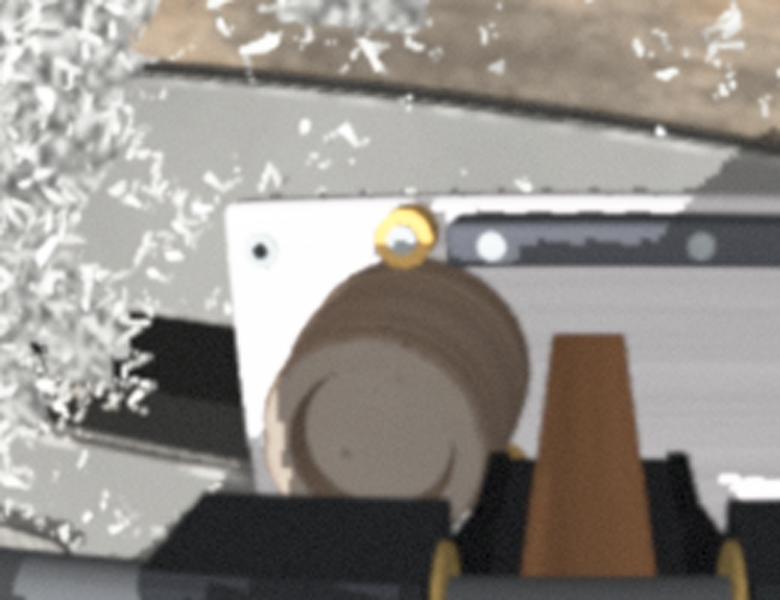

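View pics/s10_c290_140.png

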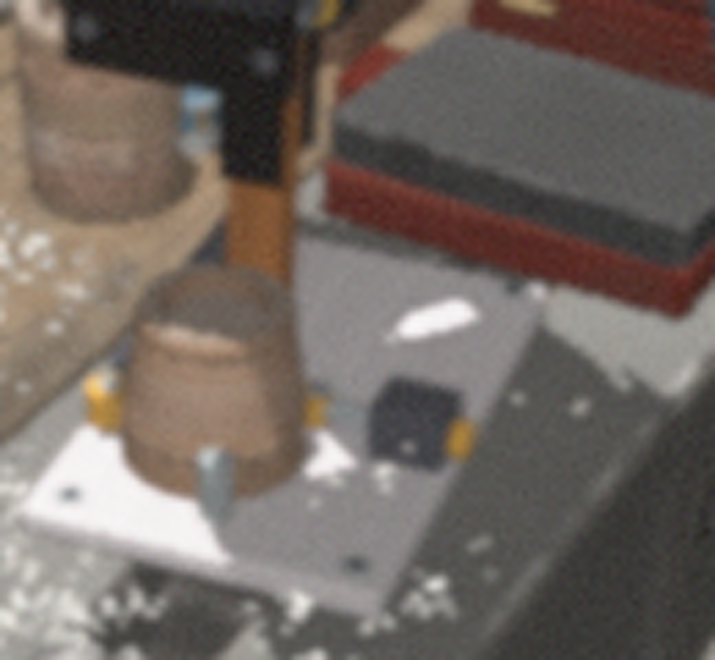

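>>> send_rows(
  moves=[0, 0, 0, -0.031, 0.198, 0, -1, 0, 0, 0, -0.031, 0.198, 0, -1, 0, 0, 0, 0, 0, 0, -1],
)

```text
time_s: 12.3
position: [0.5184, -0.2036, 0.1005]
tcp_rot: [[0.988, 0.154, -0.0], [0.154, -0.988, 0.0], [-0.0, -0.0, -1.0]]
force: [0.0, -0.2, -0.4]
opening: 0.228
```

>>> send_rows(
  moves=[0, 0, 0, -0.015, 0.1, 0, -1, 0, 0, 0, 0, 0, 0, -1],
)

```text
time_s: 12.5
position: [0.5185, -0.2029, 0.1006]
tcp_rot: [[0.988, 0.154, -0.0], [0.154, -0.988, 0.0], [-0.0, -0.0, -1.0]]
force: [0.1, 0.3, -0.8]
opening: 0.229
```

>>> send_rows(
  moves=[0, 0, 0, -0.008, 0.05, 0, -1, 0, 0, 0, 0, 0, 0, -1],
)

```text
time_s: 12.7
position: [0.5184, -0.2025, 0.1005]
tcp_rot: [[0.988, 0.154, -0.0], [0.154, -0.988, 0.0], [-0.0, -0.0, -1.0]]
force: [0.2, -0.6, -0.5]
opening: 0.227
```

>>> send_rows(
  moves=[0, 0, 0, -0.008, 0.05, 0, -1, 0, 0, 0, 0, 0, 0, -1],
)

```text
time_s: 12.9
position: [0.5183, -0.202, 0.1005]
tcp_rot: [[0.988, 0.154, -0.0], [0.154, -0.988, 0.0], [-0.0, -0.0, -1.0]]
force: [0.7, -0.1, -1.0]
opening: 0.224
```

>>> send_rows(
  moves=[0, 0, 0, -0.008, 0.05, 0, -1, 0, 0, 0, 0, 0, 0, -1],
)

```text
time_s: 13.1
position: [0.5182, -0.2015, 0.1005]
tcp_rot: [[0.988, 0.154, -0.0], [0.154, -0.988, 0.0], [-0.0, -0.0, -1.0]]
force: [0.1, -0.9, -0.3]
opening: 0.222
```

```bash
python3 - <<'E'
from fit import *
s=read_state();print(s['position'],s['time_s'],s['force'],w2n([.5115,-.1602,np.radians(98.8)],s['position']))
for n in ['wrist']: snap(n,n[0]+'11')
crop('w11',220,130,360,240,5.5)
E
```

```text
[ 0.51821462 -0.20149291  0.10054335] 13.1 [ 0.12577145 -0.85167502 -0.32865038] [-41.8340691   -0.31835204]
```

View pics/w11_c220_130.png

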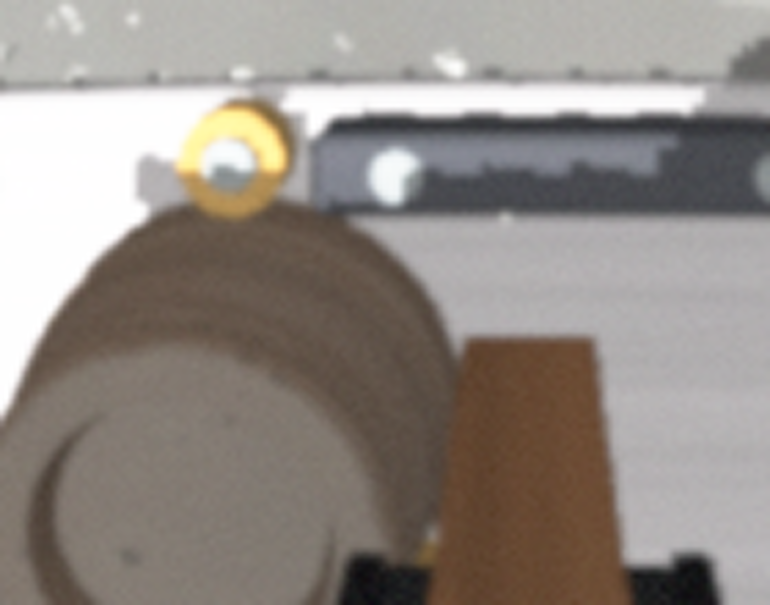

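>>> send_rows(
  moves=[0, 0, 0, -0.008, 0.05, 0, -1, 0, 0, 0, 0, 0, 0, -1],
)

```text
time_s: 13.35
position: [0.5181, -0.201, 0.1005]
tcp_rot: [[0.988, 0.154, -0.0], [0.154, -0.988, 0.0], [-0.0, -0.0, -1.0]]
force: [-0.5, 0.8, -0.7]
opening: 0.221
```

>>> send_rows(
  moves=[0, 0, 0, -0.008, 0.05, 0, -1, 0, 0, 0, 0, 0, 0, -1],
)

```text
time_s: 13.55
position: [0.5181, -0.2005, 0.1006]
tcp_rot: [[0.988, 0.154, 0.0], [0.154, -0.988, -0.0], [0.0, 0.0, -1.0]]
force: [0.1, -0.2, -1.1]
opening: 0.229
```

>>> send_rows(
  moves=[0, 0, 0, -0.008, 0.05, 0, -1, 0, 0, 0, 0, 0, 0, -1],
)

```text
time_s: 13.75
position: [0.5181, -0.2002, 0.1006]
tcp_rot: [[0.988, 0.154, 0.0], [0.154, -0.988, -0.001], [0.0, 0.001, -1.0]]
force: [0.4, -0.5, -0.5]
opening: 0.227
```

>>> send_rows(
  moves=[0, 0, 0, -0.008, 0.05, 0, -1, 0, 0, 0, 0, 0, 0, -1],
)

```text
time_s: 13.95
position: [0.5182, -0.2, 0.1006]
tcp_rot: [[0.988, 0.154, 0.001], [0.154, -0.988, -0.001], [0.0, 0.001, -1.0]]
force: [-0.1, -1.5, -1.3]
opening: 0.23
```

>>> send_rows(
  moves=[0, 0, 0, -0.008, 0.05, 0, -1, 0, 0, 0, 0, 0, 0, -1],
)

```text
time_s: 14.15
position: [0.5183, -0.1998, 0.1007]
tcp_rot: [[0.988, 0.154, 0.001], [0.154, -0.988, -0.001], [0.001, 0.002, -1.0]]
force: [-0.4, -3.7, -0.7]
opening: 0.227
```

```bash
python3 - <<'E'
from fit import *
s=read_state();print(s['position'],s['time_s'],s['force'],w2n([.5115,-.1602,np.radians(98.8)],s['position']))
for n in ['wrist','scene']: snap(n,n[0]+'12')
crop('w12',220,130,360,240,5.5);crop('s12',290,140,420,260,5.5)
E
```

```text
[ 0.51825501 -0.19976523  0.10067311] 14.15 [-0.40100668 -3.70204782 -0.68029201] [-40.13290122  -0.6225734 ]
```

View pics/w12_c220_130.png

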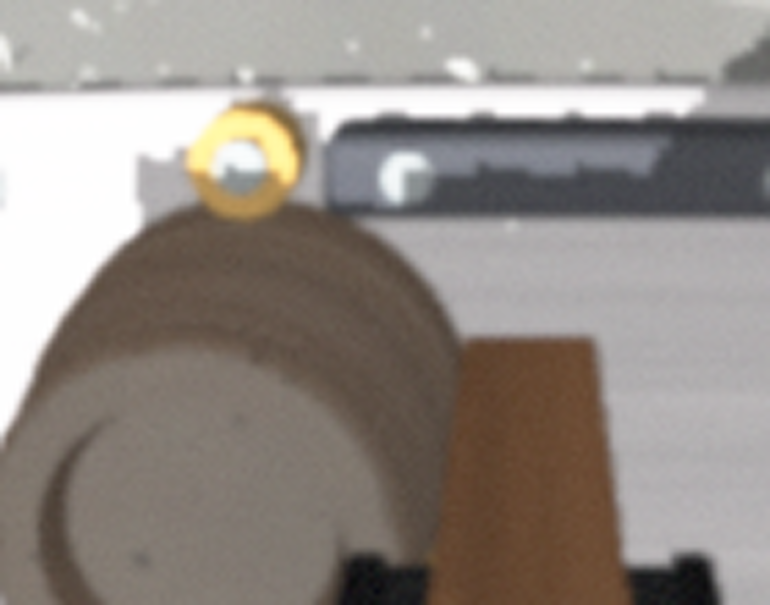

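View pics/s12_c290_140.png

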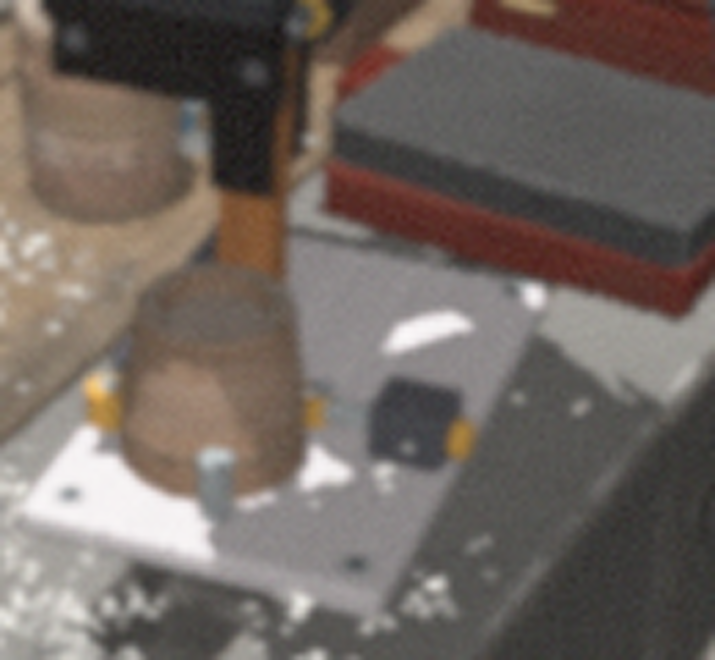

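>>> send_rows(
  moves=[0, 0, 0, 0.03, -0.2, 0, -1, 0, 0, 0, 0.08, -0.5, 0, -1, 0, 0, 0, 0.12, -0.8, 0, -1, 0, 0, 0, 0, 0, 2, -1, 0, 0, 0, 0, 0, 4, -1, 0, 0, 0, 0, 0, 4, -1, 0, 0, 0, 0, 0, 0, -1],
)

```text
time_s: 14.95
position: [0.5236, -0.2164, 0.206]
tcp_rot: [[0.988, 0.153, 0.01], [0.153, -0.988, -0.006], [0.009, 0.007, -1.0]]
force: [1.1, 0.1, -1.0]
opening: 0.23
```

```bash
python3 - <<'E'
from fit import *
s=read_state();print(s['position'],s['time_s'],s['force'],s['opening'])
for n in ['wrist','scene']: snap(n,n[0]+'13')
crop('w13',180,100,380,260,3.9);crop('s13',290,140,420,260,5.5)
E
```

```text
[ 0.52355283 -0.21636946  0.20603646] 14.95 [ 1.11710751  0.10822781 -0.97417909] 0.2297750545227909
```

View pics/w13_c180_100.png

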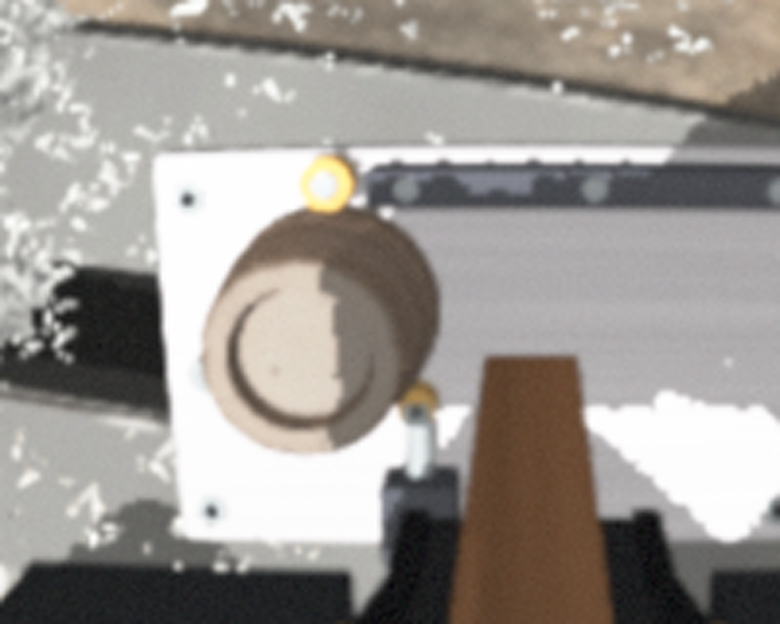

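View pics/s13_c290_140.png

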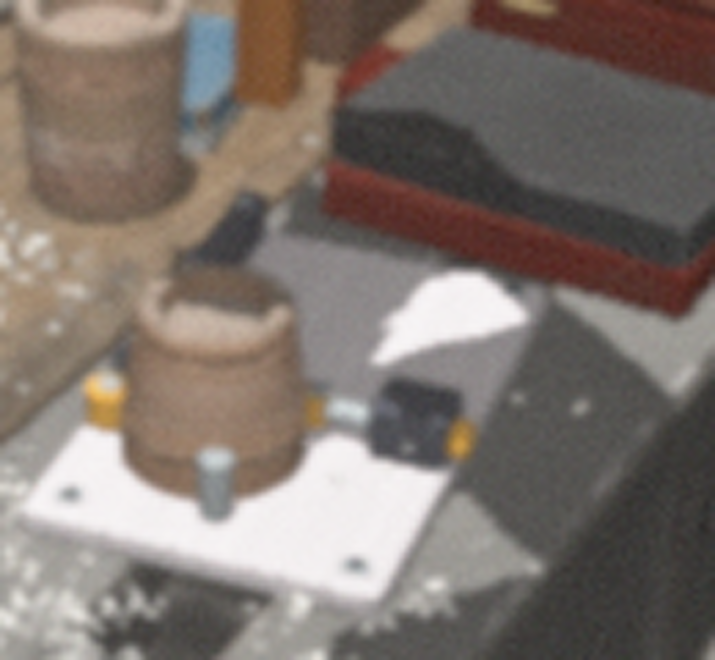

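>>> send_rows(
  moves=[0, 0, -5.9, 3.4, 1.2, 0, -1, 0, 0, -5.9, 3.4, 1.2, 0, -1, 0, 0, -5.8, 3.4, 1.2, 0, -1, 0, 0, -5.8, 3.4, 1.2, 0, -1, 0, 0, 0, 0, 0, 0, -1, 0, 0, 0, 0, 0, 0, -1, 0, 0, 0, 0, 0, 0, -1],
)

```text
time_s: 15.75
position: [0.6542, -0.166, 0.1988]
tcp_rot: [[0.968, -0.251, -0.004], [-0.251, -0.968, 0.002], [-0.004, -0.0, -1.0]]
force: [0.4, 0.1, -0.6]
opening: 0.228
```

```bash
python3 - <<'E'
from fit import *
s=read_state();print(s['position'],s['tcp_rot'],s['time_s'],s['force'],s['opening'])
for n in ['wrist','scene']: snap(n,n[0]+'14')
crop('w14',200,60,440,260,3.3);crop('s14',200,60,440,260,3.3)
E
```

```text
[ 0.6542131  -0.16596752  0.19879083] [[ 9.67894117e-01 -2.51322711e-01 -4.22777175e-03]
 [-2.51318510e-01 -9.67903269e-01  1.50584654e-03]
 [-4.47052754e-03 -3.94982705e-04 -9.99989929e-01]] 15.75 [ 0.35980951  0.13870806 -0.64395537] 0.2280315949638998
```

View pics/w14_c200_60.png

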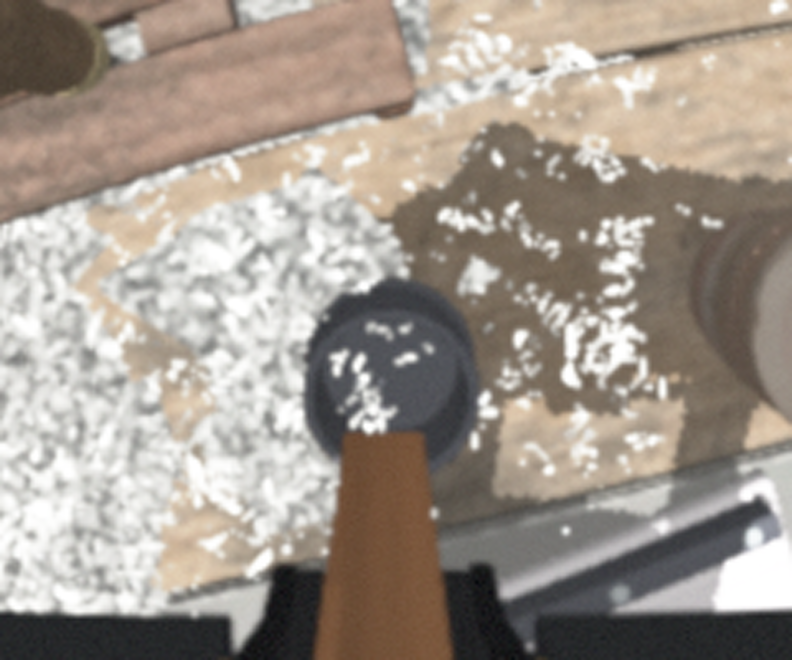

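View pics/s14_c200_60.png

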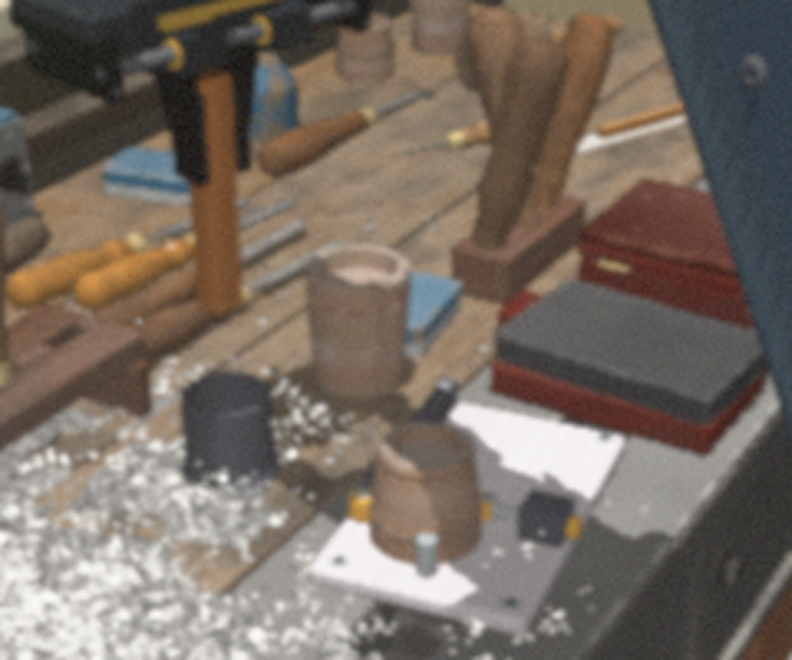

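```bash
python3 - <<'E'
from fit import *
d=load('w14')
print([back(d,200+u/3.3,60+v/3.3,.056,True) for u,v in [(393,383),(393,388),(307,385),(479,385),(393,310),(393,465)]])
print('stick far edge',[back(d,200+u/3.3,60+v/3.3,.116,True) for u,v in [(345,433),(424,433)]])
s=read_state();print(s['position'])
E
```

```text
[array([ 0.66316535, -0.1710057 ,  0.056     ]), array([ 0.66163777, -0.1706125 ,  0.056     ]), array([ 0.66923206, -0.14531634,  0.056     ]), array([ 0.65596224, -0.19644602,  0.056     ]), array([ 0.68510256, -0.17665864,  0.056     ]), array([ 0.63759503, -0.164431  ,  0.056     ])]
stick far edge [array([ 0.66781477, -0.15927124,  0.116     ]), array([ 0.66285773, -0.17834052,  0.116     ])]
[ 0.65463021 -0.16638776  0.19984437]
```

>>> send_rows(
  moves=[0, 0, 0, 0.4, -0.3, 0, -1, 0, 0, 0, 0, 0, -3, -1, 0, 0, 0, 0, 0, -2, -1, 0, 0, 0, 0, 0, -1, -1, 0, 0, 0, 0, 0, -1, -1, 0, 0, 0, 0, 0, -1, -1, 0, 0, 0, 0, 0, 0, -1, 0, 0, 0, 0, 0, 0, -1],
)

```text
time_s: 16.65
position: [0.6605, -0.1692, 0.1209]
tcp_rot: [[0.968, -0.251, 0.001], [-0.251, -0.968, -0.0], [0.001, 0.0, -1.0]]
force: [0.2, 0.6, -1.0]
opening: 0.231
```

```bash
python3 - <<'E'
from fit import *
s=read_state();print(s['position'],s['time_s'],s['force'],s['opening'])
for n in ['wrist','scene']: snap(n,n[0]+'15')
crop('w15',200,100,440,260,3.3);crop('s15',220,120,320,220,6)
E
```

```text
[ 0.66046737 -0.16919921  0.12089912] 16.65 [ 0.21419339  0.56524252 -0.96952051] 0.23093798418146458
```

View pics/w15_c200_100.png

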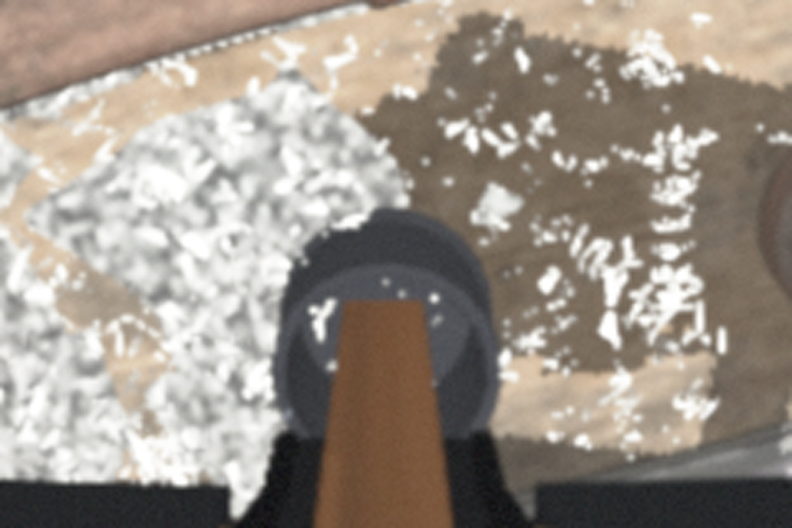

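View pics/s15_c220_120.png

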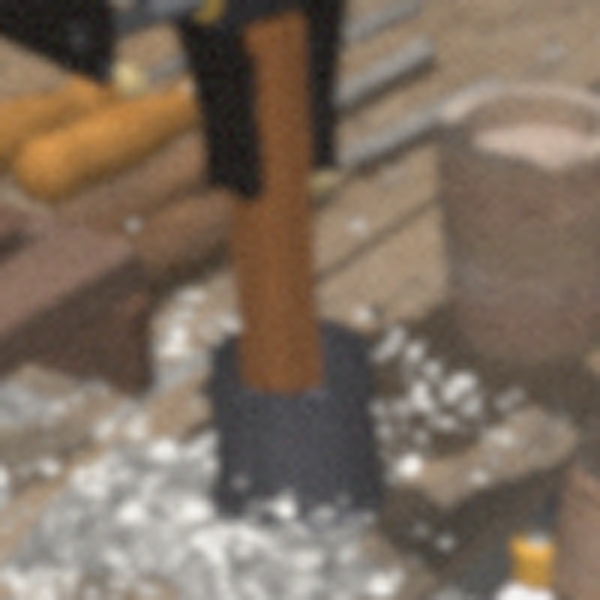

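>>> send_rows(
  moves=[0, 0, 0, -0.15, 0, -1, -1, 0, 0, 0, 0, 0, -1, -1, 0, 0, 0, 0, 0, -0.8, -1, 0, 0, 0, 0, 0, -0.2, -1, 0, 0, 0, 0, 0, 0, -1, 0, 0, 0, 0, 0, 0, -1],
)

```text
time_s: 17.35
position: [0.6589, -0.1691, 0.0905]
tcp_rot: [[0.968, -0.251, 0.0], [-0.251, -0.968, -0.0], [0.0, 0.0, -1.0]]
force: [-0.2, 0.4, -0.4]
opening: 0.228
```

>>> send_rows(
  moves=[0, 0, 0, 0, 0, -0.1, -1, 0, 0, 0, 0, 0, 0, -1],
)

```text
time_s: 17.55
position: [0.6588, -0.1691, 0.0898]
tcp_rot: [[0.968, -0.251, 0.001], [-0.251, -0.968, -0.0], [0.001, 0.0, -1.0]]
force: [1.0, -0.3, -0.5]
opening: 0.232
```

>>> send_rows(
  moves=[0, 0, 0, 0, 0, -0.1, -1, 0, 0, 0, 0, 0, 0, -1],
)

```text
time_s: 17.75
position: [0.6586, -0.169, 0.0886]
tcp_rot: [[0.968, -0.251, 0.0], [-0.251, -0.968, 0.0], [0.0, -0.0, -1.0]]
force: [-0.6, 0.8, -0.9]
opening: 0.231
```

>>> send_rows(
  moves=[0, 0, 0, 0, 0, -0.05, -1, 0, 0, 0, 0, 0, 0, -1],
)

```text
time_s: 17.95
position: [0.6587, -0.1691, 0.0884]
tcp_rot: [[0.968, -0.252, 0.0], [-0.252, -0.968, -0.0], [0.0, 0.0, -1.0]]
force: [0.6, -0.3, 2.3]
opening: 0.226
```

>>> send_rows(
  moves=[0, 0, 0, 0, 0, -0.05, -1, 0, 0, 0, 0, 0, 0, -1],
)

```text
time_s: 18.15
position: [0.6587, -0.1691, 0.0884]
tcp_rot: [[0.968, -0.251, 0.0], [-0.251, -0.968, -0.0], [0.0, 0.0, -1.0]]
force: [-1.2, -0.3, 4.8]
opening: 0.228
```

Foot is on the cup floor. Back off the press slightly and release slowly.

>>> send_rows(
  moves=[0, 0, 0, 0, 0, 0.08, -1, 0, 0, 0, 0, 0, 0, -1, 0, 0, 0, 0, 0, 0, -0.4, 0, 0, 0, 0, 0, 0, -0.3, 0, 0, 0, 0, 0, 0, -0.1, 0, 0, 0, 0, 0, 0, 0.1, 0, 0, 0, 0, 0, 0, 0.4, 0, 0, 0, 0, 0, 0, 0.7, 0, 0, 0, 0, 0, 0, 1, 0, 0, 0, 0, 0, 0, 1, 0, 0, 0, 0, 0, 0, 1, 0, 0, 0, 0, 0, 0, 1, 0, 0, 0, 0, 0, 0, 1, 0, 0, 0, 0, 0, 0, 1, 0, 0, 0, 0, 0, 0, 1],
)

```text
time_s: 19.65
position: [0.6586, -0.169, 0.0883]
tcp_rot: [[0.968, -0.251, -0.0], [-0.251, -0.968, 0.0], [-0.0, -0.0, -1.0]]
force: [0.5, -0.3, -0.1]
opening: 0.999
```

```bash
python3 - <<'E'
from fit import *
s=read_state();print(s['position'],s['time_s'],s['force'],s['opening'])
for n in ['wrist','scene']: snap(n,n[0]+'16')
crop('w16',200,100,440,260,3.3)
E
```

```text
[ 0.65864743 -0.16904082  0.08834452] 19.65 [ 0.51208935 -0.26355192 -0.05112447] 0.9987103182084708
```

View pics/w16_c200_100.png

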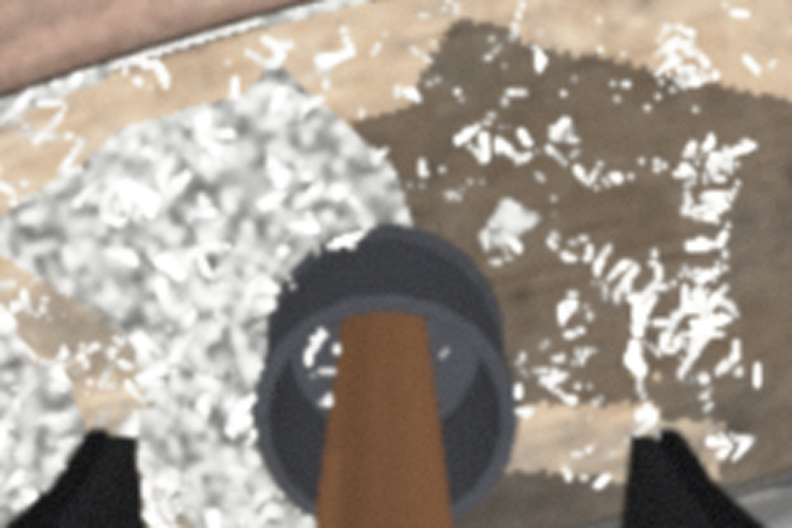

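>>> send_rows(
  moves=[0, 0, 0, 0, 0, 2, 1, 0, 0, 0, 0, 0, 3, 1, 0, 0, 0, 0, 0, 4, 1, 0, 0, 0, 0, 0, 4, 1, 0, 0, 0, 0, 0, 4, 1, 0, 0, 0, 0, 0, 4, 1, 0, 0, 0, -3, -3.5, 0, 1, 0, 0, 0, -3, -3.5, 0, 1, 0, 0, 0, -3, -3.5, 0, 1, 0, 0, 0, -3, -3.5, 0, 1, 0, 0, 0, -3, -3.5, 0, 1, 0, 0, 0, -3, -3.5, 0, 1, 0, 0, 0, -3, -3.5, 0, 1, 0, 0, 0, -3, -3.5, 0, 1, 0, 0, 0, -3, -3.5, 0, 1, 0, 0, 0, -3, -3.5, 0, 1, 0, 0, 0, 0, 0, 0, 1, 0, 0, 0, 0, 0, 0, 1],
)

```text
time_s: 21.55
position: [0.3577, -0.5196, 0.298]
tcp_rot: [[0.967, -0.254, 0.0], [-0.254, -0.967, 0.001], [0.0, -0.001, -1.0]]
force: [0.7, 0.2, -0.4]
opening: 1.0
```

```bash
python3 - <<'E'
from fit import *
s=read_state();print(s['position'],s['time_s'],s['force'],s['opening'])
for n in ['top','scene']: snap(n,n[0]+'17')
crop('t17',280,120,450,260,4.6)
crop('s17',240,120,400,260,5)
E
```

```text
[ 0.357726   -0.51956549  0.29804375] 21.55 [ 0.66196302  0.24737079 -0.41057611] 1.0001266438904757
```

View pics/t17_c280_120.png

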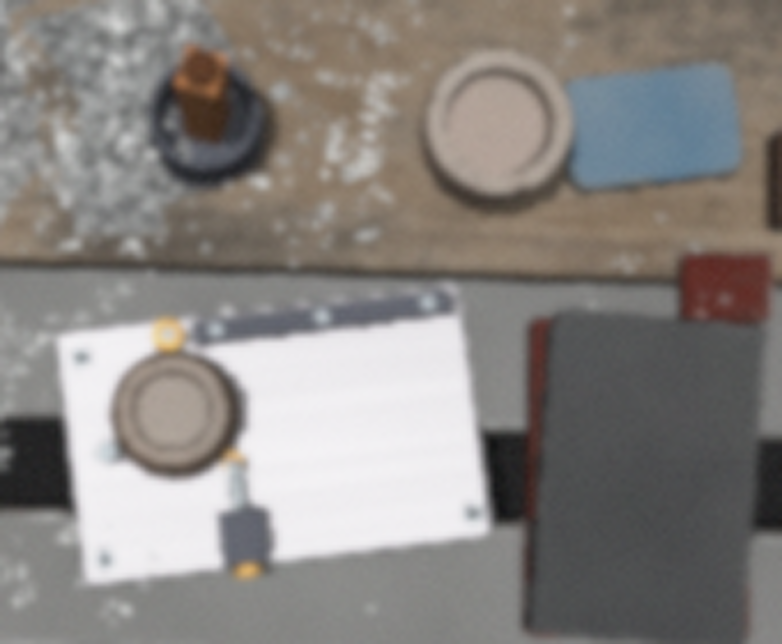

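View pics/s17_c240_120.png

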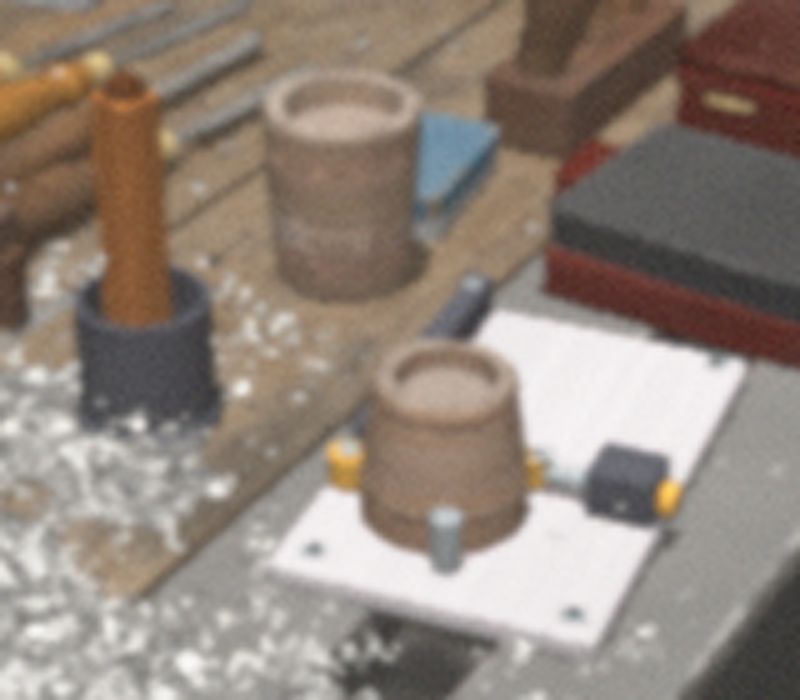

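```bash
python3 - <<'E'
from fit import *
from rig import hand_in
T=load('t17');q=[.50818,-.16179,np.radians(98.83)]
print(w2n(q,back(T,280+173/4.6,120+408/4.6,.072)))
print(hand_in())
E
```

```text
[ 0.8440289  -1.98445769]
the job is handed in; nothing more can be done
None
```

The former is seated in the nest, the stick is back upright in its cup, and I handed the job in at about 21.6 s of the 67 s allowed.

**What I did:** I gripped the stick near its top and used it to push the former sideways to the rail. I then pushed the former along +x past the plunger. It moved the last few millimetres home on its own as the plunger pressed it in. I pressed once more with the stick until it met firm resistance at about 3.7 N, then backed off. I lowered the stick onto the cup floor, opened the gripper and drew the arm clear.

**Last checks:**
- **Former:** The top and scene pictures show it standing upright against the side roller, stop pin and plunger. The top camera puts its centre at nest (+0.8, −2.0) mm. That is within the roughly 2 mm camera calibration of the seat at (0, 0).
- **Stick:** It stands free in the cup, a few millimetres from where it started.
- **Other things:** The tall former and the tin have not moved in the pictures. I never reached near the short tool, but I did not check it in the last pictures.

**Disagreements:**
- The wrist camera put the nest about 3–4 mm further out in x than the top camera. I got round this by measuring the stick and former relative to each other in the same picture.
- In the final press, the stick met firm resistance about 2 mm later than calculated, which is within the same error.

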